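# Feel the hot-block wells for a left-in spacer, then seat the long tube

## Robot

A 6-joint arm with a two-finger parallel gripper is mounted at the origin on the work surface. World frame = base frame: x ahead of the robot, y to its left, z up, the work surface at z = 0. Lengths are in mm, angles in rad, forces in N, time in s.
With the tool pointing down it reaches from about 425 to 925 mm from the base axis. Payload 12.5 kg.
Tool frame: the origin (TCP) lies between the finger pads; the fingertips stand 17 mm ahead of it and the grasp point (between the pads) lies 2 mm behind it; z points along the fingers, y is the direction in which the jaws open and shut (so a half turn about z gives the same grasp; the last joint's range is limited). The gripper opens to 85 mm and grips with 20 to 120 N. Pads are 22 mm wide; open, the fingers measure 114 mm over their backs; the gripper's body (76 mm by 85 mm) begins 54 mm behind the grasp point. The pads swing forward as they close: fully open they stand 13 mm farther back than shut.
Start: joints at [1.075, 0.491, 1.559, -0, 1.092, -0.106], TCP at [237.487, 578.141, 214.427] pointing down, gripper open.
Joint ranges: [-3.1, 3.1], [-0.84, 2.19], [0.05, 2.79], [-1.13, 4.28], [0.06, 2.93], [-2.69, 2.69]. Speed limits (rad/s): [2.22, 2.22, 2.79, 3.14, 3.14, 3.14].

## Interface

Orientations are given as a unit quaternion [x, y, z, w].
In Python, from cell import arm gives the robot as it stands.
- The arm moves only by the tool apply_moves, never from a script. Its argument "targets" is a list of rows, each an object with "rotation": the turn, a rotation vector about the world's x, y, z in rad, a list of three; "delta_pos": the shift along the world's x, y, z in m, a list of three; "grip": the opening, from -1 (shut) to 1 (fully open). A call has 1 to 10 rows; each row shifts and turns the commanded pose from where the row before left it; what a row does not reach is not made up. A row lasts 1/8 s, in which the tool goes at most 62.5 mm and 10.7 degrees, less where a joint would pass 70% of its speed; a pose out of reach is approached as far as the arm can. A call is refused whole if a number of a shift passes 0.0625 or a number of a turn 0.188, either way. A call with a gripper value outside its range is refused whole. The fingers move at their own pace and stop on an object; the grip force is fixed at half the most. Time passes only in rows, so rows that do not move let the fingers close. It gives the time, the measured TCP pose, the force and the opening at its end, in the units of the state.
- arm.get_state(): the state, without advancing time (a new reading comes with each control period).
- arm.camera(name): name is "side" or "top"; returns a dict with "pixels" (384x512x3 uint8, red, green, blue), "range_z" (384x512 float32, mm along the optical axis (not along the pixel's ray), 0 where there is no reading), "K" (3x3 intrinsics, pixels), "world_from_camera" (4x4, takes a point from camera to world coordinates). Camera axes: x right, y down, z forward; pixel columns grow to the right and rows downward; lengths in mm; the calibration is good to about 2 mm. A picture is of the moment at which its call begins.
- arm.finish_job(): hands the job in, once; it reports no verdict.
The state is a dict: "clock": time; "joints": joint angles; "qd": joint speeds; "joint_torque": joint torques, N m; "tcp_pos": TCP position; "orientation": TCP orientation; "force": force on the tool from outside, world axes, zero at the start; "torque": the same for the moment, N m; "finger_gap": finger opening in mm.
Only numpy, scipy, OpenCV 4.12 (cv2) and the standard library are available. Lean on these libraries where they do the work, as an engineer would, in place of code of your own. Each camera call takes 0.05 s, during which the arm holds its last target. There are 200 camera calls.

## Task

Two of the three open wells in the front row of the hot block still have a graphite spacer ring lying at the bottom. Feel the well floors gently with the steel rod, right out to the wall, until you have found and felt the clear floor, then stand the rod back in its hole, and seat the long tube from the rack fully home in the clear well and let it go. Never press hard on the block, do not let the tube drop into the well, and leave the other things where they are.

Things in the scene. Friction and masses are not known exactly. Their poses are not given: they have to be found in the camera images.
- hot_block: hot block: dark graphite block 130 x 190 x 80 mm (its x, y, z) in a cream casing 154 x 214 x 66 mm, fixed to the bench. Origin at the centre of its underside; x points from its front (control strip, robot side) to its back, y to its left, z up. Three open wells in its front row; the back row, 60 mm behind, holds three fixed short tubes standing 36 mm above its top. It may be loaded by at most 30 N in all
- well_left (a point): centre of the mouth of the left (+y) open well, level with the block's top, 80 mm above the bench, axes as the block's. The well is round, 32 mm across, vertical, 55 mm deep with a flat floor. The wells are 60 mm apart along the block's y, in a row 30 mm in front of its middle
- well_middle (a point): the same for the middle open well. In two of the three wells, different ones each time, a loose ring of the block's dark graphite lies hidden on the floor: outside 29 mm, hole 21 mm, height between 12 and 20 mm; it stays there. A rod lowered on the well's axis passes through the ring's hole to the floor and misses it; near the wall (10 mm off the axis) the ring stops it
- well_right (a point): the same for the right (-y) open well. One well of the three is clear
- feeler_rod: rod 200 mm long, standing upright and loose in its stand: steel shaft 8 mm in diameter with a flat slightly chamfered tip, and at the top a round white handle 14 mm in diameter from 130 to 200 mm above the tip; 70 g. Origin at the tip's centre, z along the rod towards the handle
- rod_tip (a point): centre of the rod's lower end
- rod_stand: aluminium stand 60 x 110 x 50 mm (x, y, z), fixed to the bench, origin at the centre of its underside. Two holes 12 mm across, 40 mm deep, 54 mm apart along its y: the +y one is the rod's, in the other stands a thin short glass rod that belongs to the stand, its top 114 mm above the bench
- stand_hole (a point): centre of the mouth of the rod's hole, 50 mm above the bench; the hole's floor is 40 mm below it
- tube_rack: blue rack 66 x 186 x 45 mm (x, y, z), fixed to the bench, origin at the centre of its underside; three holes 33 mm across in a row along its y, 60 mm apart, floor 8 mm above the bench; it holds the long tube and two short ones, in any order
- long_tube: the tube to seat: round, 29 mm in diameter, 115 mm tall, flat bottom with a 4 mm high bevel (23 mm across at the foot), white cap flush with the body; about 40 to 85 g; stands loose in the rack. Origin at the centre of its underside, z towards the cap. Fully home in the clear well its top is 60 mm above the block
- short_tube_1: capped tube 29 mm in diameter, 75 mm tall, in the rack; leave alone; origin at the centre of its underside
- short_tube_2: another such short tube in the rack; leave alone
- wash_bottle: white wash bottle with bent spout, 64 mm in diameter, 205 mm tall; leave alone; origin at the centre of its underside
- beaker: glass beaker 68 mm across, 85 mm tall; leave alone; origin at the centre of its underside
- reagent_bottle: amber bottle 60 mm in diameter, 135 mm tall; leave alone; origin at the centre of its underside
- sample_pot: small white sample pot 44 mm in diameter, 60 mm tall; leave alone; origin at the centre of its underside
- spatula: flat steel laboratory spatula 180 mm long, lying; leave alone; origin at the middle of its underside

How it is judged (in metres and radians):
On the way, in this order (a step that is already met when the one before it is completed fails the run):
1. the rod's tip has been on the floor of the clear well (within 3 mm of the floor) beside its wall (9 mm or more off the well's axis) (((z of rod_tip in the frame of well_left below -0.052 m and horizontal distance between rod_tip and well_left between 0.009 and 0.014 m) or (z of rod_tip in the frame of well_middle below -0.052 m and horizontal distance between rod_tip and well_middle between 0.009 and 0.014 m) or (z of rod_tip in the frame of well_right below -0.052 m and horizontal distance between rod_tip and well_right between 0.009 and 0.014 m))), for 0.1 s.
2. the rod stands in its hole in the stand again (z of rod_tip in the frame of stand_hole below -0.035 m and horizontal distance between rod_tip and stand_hole below 0.006 m and angle between feeler_rod's own z axis and vertical below 0.12 rad and contact force between the fingers and feeler_rod below 0.1 N), for 0.2 s.
At the end, for the whole second after the job is handed in: the long tube stands at rest in one of the three open wells, its underside within 2.5 mm of the well's floor and within 3 mm of its axis, tilted less than 0.08 rad, and the rod stands at rest in its own hole, tip at least 35 mm deep, tilted less than 0.12 rad (((z of long_tube in the frame of well_left below -0.0525 m and horizontal distance between long_tube and well_left below 0.003 m) or (z of long_tube in the frame of well_middle below -0.0525 m and horizontal distance between long_tube and well_middle below 0.003 m) or (z of long_tube in the frame of well_right below -0.0525 m and horizontal distance between long_tube and well_right below 0.003 m)) and angle between long_tube's own z axis and vertical below 0.08 rad and linear speed of each of long_tube, feeler_rod below 0.02 m/s and z of rod_tip in the frame of stand_hole below -0.035 m and horizontal distance between rod_tip and stand_hole below 0.006 m and angle between feeler_rod's own z axis and vertical below 0.12 rad); the robot touches nothing.
It fails at once if the block is loaded with more than 30 N (pressed hard or knocked) (contact force between hot_block and anything else above 30 N).
It fails at once if the long tube drops into a well: 15 mm or more below its mouth it moves at over 0.3 m/s (linear speed of long_tube above 0.3 m/s and ((z of long_tube in the frame of well_left below -0.015 m and horizontal distance between long_tube and well_left below 0.01 m) or (z of long_tube in the frame of well_middle below -0.015 m and horizontal distance between long_tube and well_middle below 0.01 m) or (z of long_tube in the frame of well_right below -0.015 m and horizontal distance between long_tube and well_right below 0.01 m))).
It fails at once if the long tube is tipped by more than 0.7 rad (angle between long_tube's own z axis and vertical above 0.7 rad).
It fails at once if the rod is tipped by more than 0.7 rad (angle between feeler_rod's own z axis and vertical above 0.7 rad).
It fails at once if a short tube, the wash bottle, beaker, reagent bottle, sample pot or spatula is moved by more than 25 mm (distance of any of wash_bottle, beaker, reagent_bottle, sample_pot, spatula, short_tube_1, short_tube_2 from where it was at the start of the episode above 0.025 m).
It also fails if it takes over 72 s, if anything falls off the work surface, if the arm or the gripper's body presses on something with over 40 N, if the wrist force passes 120 N, or if a joint passes its speed limit or range.

## Working session

There is one attempt and no reset: what is moved stays moved. The work goes in short steps, Python scripts to look and compute and a tool call to move; the robot and the scene stay as the last step left them, time stands still between calls to the robot, and variables do not carry over. Pictures are saved under pics/ and viewed, about 8 in all and at most 12, crops included, and the job is handed in when it is done.

Besides the shell and the picture viewer there is one more tool, called after "Call:" by a JSON object that holds its "fn" and its "kwargs". apply_moves: Moves the arm, as the interface text tells. Its arguments: {"type":"object","properties":{"targets":{"type":"array","items":{"type":"object","properties":{"rotation":{"type":"array","items":{"type":"number"}},"delta_pos":{"type":"array","items":{"type":"number"}},"grip":{"type":"number"}}}}},"required":["targets"]}

```bash
mkdir -p pics; ls; python3 - <<'E'
from cell import arm
import cv2, numpy as np
print(arm.get_state())
for n in("top","side"):
    c=arm.camera(n); cv2.imwrite(f"pics/{n}0.png",c["pixels"][:,:,::-1]); np.savez(f"{n}0.npz",**c)
    print(n,c["K"],c["world_from_camera"])
E
```

```text
pics
{'clock': 0.0, 'joints': array([ 1.07539635e+00,  4.91555774e-01,  1.55945679e+00, -1.20831372e-05,
        1.09173294e+00, -1.05621640e-01]), 'qd': array([ 0.00172137, -0.00159433, -0.00033555,  0.00033462, -0.00230568,
        0.00082658]), 'joint_torque': array([ 4.11942165e-03, -6.18437147e+01, -2.61600602e+01,  1.21044231e-04,
        3.96421194e-03, -4.76798846e-05]), 'tcp_pos': array([237.36084833, 577.89561632, 213.82758417]), 'orientation': array([ 1.93655035e-01,  9.81069516e-01, -5.52180364e-04, -1.65507185e-04]), 'force': array([-0.11134274,  0.03134838,  0.39046337]), 'torque': array([0.04335785, 0.00159458, 0.01038975]), 'finger_gap': 85.3180089450386}
top [[421.14935481   0.         256.69608821]
 [  0.         421.14935481 195.93318782]
 [  0.           0.           1.        ]] [[-4.50972951e-03 -9.90576703e-01  1.36884831e-01  4.33722999e+02]
 [-9.99371575e-01  9.27727526e-03  3.42109292e-02 -1.43655818e+00]
 [-3.51584677e-02 -1.36644527e-01 -9.89996038e-01  1.04208013e+03]
 [ 0.00000000e+00  0.00000000e+00  0.00000000e+00  1.00000000e+00]]
side [[400.99134441   0.         255.8684762 ]
 [  0.         400.99134441 188.60143731]
 [  0.           0.           1.        ]] [[ 9.90273672e-01 -5.91743372e-02  1.25922407e-01  4.23780819e+02]
 [-1.38737270e-01 -4.88203499e-01  8.61631774e-01 -8.95965856e+02]
 [ 1.04892706e-02 -8.70721392e-01 -4.91664757e-01  6.12448635e+02]
 [ 0.00000000e+00  0.00000000e+00  0.00000000e+00  1.00000000e+00]]
```

View pics/top0.png

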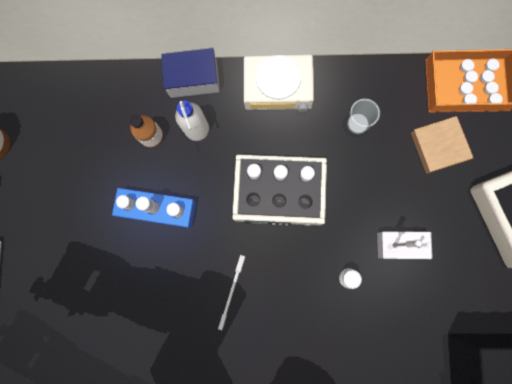

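View pics/side0.png

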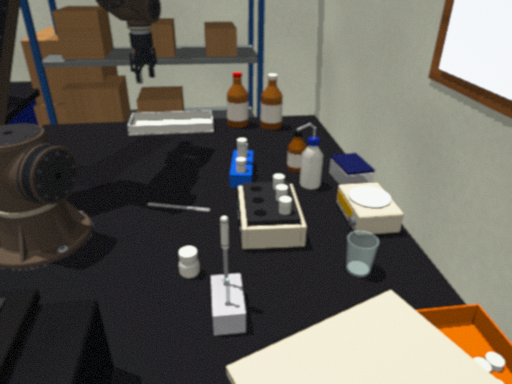

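The top view shows the block at about (280,190), with its open wells at (253,199), (280,200) and (306,201). The rack is at (153,207) and the stand at (406,245). In the side view the rod handle is at (225,232), the rack at (242,165) and the block at (270,215).

```bash
cat > h.py <<'E'
import numpy as np, cv2
def load(n): return dict(np.load(n+".npz"))
def ray(c,u,v):
    d=c["world_from_camera"][:3,:3]@np.linalg.inv(c["K"])@np.array([u,v,1.]); return c["world_from_camera"][:3,3],d
def plane(c,u,v,z):
    o,d=ray(c,u,v); return o+d*(z-o[2])/d[2]
def cloud(c):
    v,u=np.mgrid[:384,:512]; z=c["range_z"].astype(float)
    p=np.stack([u*z,v*z,z],-1)@np.linalg.inv(c["K"]).T if False else np.stack([u,v,np.ones_like(u)],-1)@np.linalg.inv(c["K"]).T*z[...,None]
    w=p@c["world_from_camera"][:3,:3].T+c["world_from_camera"][:3,3]; w[z==0]=np.nan; return w
def proj(c,p):
    M=np.linalg.inv(c["world_from_camera"]); q=c["K"]@(M[:3,:3]@np.asarray(p,float)+M[:3,3]); return q[:2]/q[2]
def tri(c1,p1,c2,p2):
    o1,d1=ray(c1,*p1);o2,d2=ray(c2,*p2);A=np.stack([d1,-d2],1);s=np.linalg.lstsq(A,o2-o1,rcond=None)[0]
    a,b=o1+s[0]*d1,o2+s[1]*d2; return (a+b)/2,np.linalg.norm(a-b)
E
python3 - <<'E'
from h import *
t=load("top0");s=load("side0")
W=cloud(t)
for n,(a,b,c,d) in dict(block=(228,150,332,230),rack=(108,185,198,230),stand=(372,228,438,264)).items():
    w=W[b:d,a:c]; z=w[...,2]
    print(n, "nan",np.isnan(z).mean(), np.histogram(z[~np.isnan(z)],bins=range(-40,220,10)))
    # blobs higher than thresholds
def blobs(lo,hi,roi):
    a,b,c,d=roi; m=((W[...,2]>lo)&(W[...,2]<hi)); r=np.zeros_like(m); r[b:d,a:c]=m[b:d,a:c]
    n,l,st,ce=cv2.connectedComponentsWithStats(r.astype(np.uint8))
    for i in range(1,n):
        if st[i,4]>8: print(st[i].tolist(),ce[i].round(1),np.nanmedian(W[l==i],0).round(1),np.nanmax(W[l==i][:,2]).round(1))
print("rack");blobs(60,300,(108,185,198,230))
print("stand");blobs(60,300,(372,228,438,264))
print("block");blobs(95,300,(228,150,332,230)); print("holes");blobs(-60,70,(238,180,322,215))
im=t["pixels"][:,:,::-1]
A=[cv2.resize(im[y:y+60,x:x+w],None,fx=f,fy=f,interpolation=cv2.INTER_CUBIC) for x,y,w,f in((370,220,70,5.7),)]
out=np.vstack([np.hstack([cv2.resize(im[215:275,370:440],(400,343),interpolation=2),cv2.resize(im[180:235,105:205],(400,220),interpolation=2).copy() if 0 else cv2.resize(np.pad(im[180:235,105:205],((0,31),(0,0),(0,0))),(400,343),interpolation=2)])])
sm=s["pixels"][:,:,::-1]
b=np.hstack([cv2.resize(sm[205:345,190:270],(146,255),interpolation=2),cv2.resize(np.clip(im[150:230,230:330].astype(int)*2,0,255).astype(np.uint8),(319,255),interpolation=2),cv2.resize(sm[130:255,220:320],(204,255),interpolation=2)])
b=np.pad(b,((0,0),(0,800-b.shape[1]),(0,0)))
cv2.imwrite("pics/crops.png",np.vstack([out,b]))
E
```

```text
block nan 0.004807692307692308 (array([   0,    0,    0,  819, 1367,   16,  219,   82,  146,  129, 1294,
       1372, 2362,   30,   27,  410,    7,    0,    0,    0,    0,    0,
          0,    0,    0]), array([-40, -30, -20, -10,   0,  10,  20,  30,  40,  50,  60,  70,  80,
        90, 100, 110, 120, 130, 140, 150, 160, 170, 180, 190, 200, 210]))
rack nan 0.0044444444444444444 (array([   0,    0,    0,  758, 1076,   35,   42,   55, 1459,   60,   41,
         55,  267,   14,   14,   19,  137,    0,    0,    0,    0,    0,
          0,    0,    0]), array([-40, -30, -20, -10,   0,  10,  20,  30,  40,  50,  60,  70,  80,
        90, 100, 110, 120, 130, 140, 150, 160, 170, 180, 190, 200, 210]))
stand nan 0.005471380471380472 (array([  0,   0,   0, 326, 676,  28,  30,  28, 385, 714,   5,   5,   8,
        11,   8,  18,   6,   3,   4,  12,  11,  11,  13,  11,  31]), array([-40, -30, -20, -10,   0,  10,  20,  30,  40,  50,  60,  70,  80,
        90, 100, 110, 120, 130, 140, 150, 160, 170, 180, 190, 200, 210]))
rack
[116, 195, 16, 14, 164] [123.6 201.3] [557.1 341.5  82.9] 87.4
[136, 197, 21, 15, 234] [145.5 204.1] [545.7 279.  121.8] 127.6
[167, 203, 14, 13, 149] [173.5 209. ] [537.7 223.6  83. ] 87.8
stand
[394, 239, 36, 8, 176] [412.1 243.2] [ 454.2 -282.3  167.3] 212.8
block
[247, 164, 13, 14, 147] [253.4 170.5] [619.9  38.5 116.7] 119.8
[274, 165, 13, 15, 152] [280.  171.6] [615.5 -21.8 116.5] 121.4
[300, 166, 14, 15, 158] [306.6 172.8] [612.6 -81.6 116.3] 121.6
holes
[238, 180, 1, 9, 9] [238. 184.] [597.7  76.3  64.6] 69.7
[320, 180, 2, 35, 42] [320.8 199.3] [ 556.5 -117.2   66.2] 69.8
[247, 193, 13, 13, 137] [252.9 198.9] [566.6  42.7  36.5] 68.1
[272, 194, 14, 13, 140] [278.6 199.9] [562.8 -20.1  40.1] 69.3
[298, 195, 14, 13, 140] [304.6 201.1] [560.5 -81.7  26.5] 67.5
[238, 214, 16, 1, 16] [245.5 214. ] [526.4  58.6  66.8] 68.9
```

View pics/crops.png

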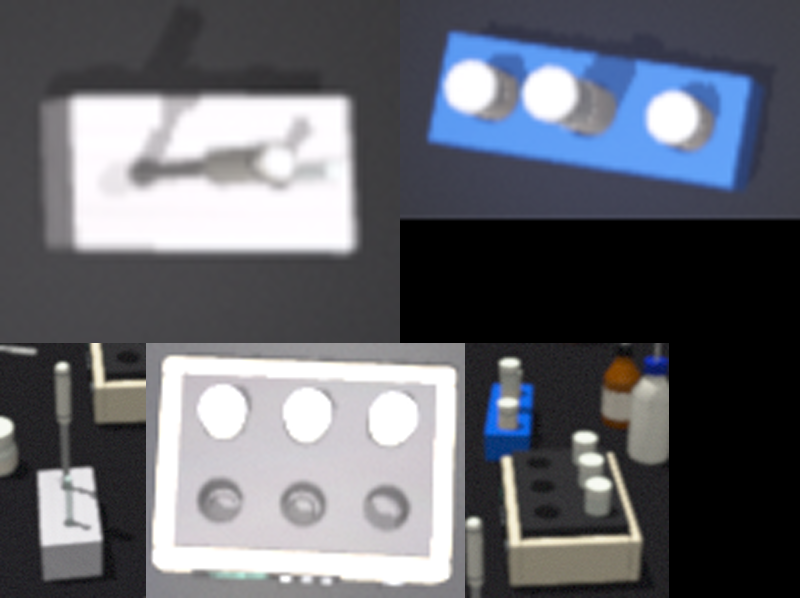

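The crops show the rod foot in its hole at about px (395,245) and the handle top at about (418,243.5). The long tube is the middle one in the rack, with its cap at about (142,203). The right well floor appears lit and without a ring. That is only a hint, which feeling has to confirm. Next I'll compute positions.

```bash
python3 - <<'E'
from h import *
t=load("top0");s=load("side0")
g=t["pixels"].astype(int); sg=s["pixels"].astype(int)
def comps(m,roi,mn):
    a,b,c,d=roi; r=np.zeros(m.shape,np.uint8); r[b:d,a:c]=m[b:d,a:c]
    n,l,st,ce=cv2.connectedComponentsWithStats(r,connectivity=4)
    return [(st[i].tolist(),ce[i],l==i) for i in range(1,n) if st[i,4]>=mn]
gr=g.min(2)
print("rack caps"); 
for th in(150,190):
  for st,ce,_ in comps(gr>th,(108,185,198,230),30): print(th,st,ce.round(2),plane(t,*ce,83).round(1),plane(t,*ce,123).round(1))
print("block caps")
for th in(150,190):
  for st,ce,_ in comps(gr>th,(243,160,320,185),30): print(th,st,ce.round(2),plane(t,*ce,116).round(1))
print("wells"); 
for th in(25,30,35):
  for st,ce,_ in comps(g.max(2)<th,(240,188,320,212),20): print(th,st,ce.round(2),plane(t,*ce,80).round(1))
print(g[200,240:320].max(1).tolist())
# casing rect z=66, stand rect z=50, rack rect z=45
def rect(m,roi,z,name):
    c=max(comps(m,roi,50),key=lambda q:q[0][4]); cn=cv2.findContours(c[2].astype(np.uint8),0,1)[0]; cn=max(cn,key=cv2.contourArea)
    P=np.array([plane(t,*p[0],z)[:2] for p in cn],np.float32); r=cv2.minAreaRect(P); print(name,r)
rect(gr>120,(225,148,335,232),66,"casing")
rect(gr>150,(372,225,440,265),50,"stand")
rect((g[...,2]>120)&(g[...,2]-g[...,0]>60),(108,185,198,232),45,"rack")
# side
print("side white blobs")
for roi,nm in(((215,205,240,300),"rod"),((230,135,260,180),"rack"),((265,170,300,220),"blockcaps")):
  for st,ce,_ in comps(sg.min(2)>130,roi,15): print(nm,st,ce.round(1))
for y in range(212,224): print(y,sg[y,216:234].min(1).tolist())
E
```

```text
rack caps
150 [116, 195, 14, 14, 157] [122.34 201.5 ] [556.2 344.   83. ] [551.1 329.6 123. ]
150 [135, 196, 15, 15, 170] [142.26 203.22] [551.8 297.1  83. ] [546.9 284.6 123. ]
150 [166, 203, 15, 14, 159] [172.77 209.23] [537.2 225.5  83. ] [532.9 216.1 123. ]
190 [116, 195, 13, 13, 133] [122.2  201.16] [557.  344.3  83. ] [551.9 329.9 123. ]
190 [136, 197, 13, 13, 143] [142.06 203.06] [552.1 297.6  83. ] [547.2 285.1 123. ]
190 [167, 203, 13, 13, 133] [172.68 209.  ] [537.7 225.8  83. ] [533.4 216.3 123. ]
block caps
150 [282, 160, 38, 2, 51] [303.69 160.25] [641.4 -75.  116. ]
150 [247, 164, 14, 15, 170] [253.51 170.61] [619.1  37.4 116. ]
150 [274, 165, 14, 15, 170] [280.15 171.78] [615.8 -22.1 116. ]
150 [301, 166, 14, 15, 171] [307.02 172.85] [612.6 -81.9 116. ]
190 [292, 160, 28, 2, 32] [307.   160.12] [641.6 -82.4 116. ]
190 [247, 164, 14, 14, 144] [253.42 170.38] [619.6  37.6 116. ]
190 [274, 165, 13, 14, 145] [280.13 171.55] [616.3 -22.1 116. ]
190 [301, 166, 13, 14, 146] [307.05 172.65] [613.1 -82.  116. ]
wells
[106, 105, 105, 105, 105, 101, 77, 62, 67, 72, 70, 77, 81, 91
[... 1278 characters left out ...]
, 58, 40, 36, 27, 36, 37, 34]
216 [33, 29, 28, 40, 76, 136, 182, 211, 219, 203, 160, 107, 56, 37, 23, 37, 33, 28]
217 [35, 32, 38, 60, 119, 186, 228, 239, 240, 232, 196, 133, 76, 37, 32, 31, 27, 34]
218 [32, 36, 35, 73, 132, 193, 226, 233, 231, 226, 185, 130, 76, 43, 33, 30, 29, 39]
219 [38, 35, 37, 72, 130, 166, 192, 200, 200, 187, 156, 115, 77, 44, 34, 34, 34, 33]
220 [37, 31, 36, 65, 106, 135, 147, 154, 157, 150, 133, 101, 69, 45, 32, 27, 34, 34]
221 [31, 34, 32, 61, 89, 114, 125, 126, 127, 117, 112, 90, 61, 42, 34, 40, 30, 31]
222 [33, 29, 35, 48, 79, 96, 105, 104, 106, 105, 95, 85, 62, 45, 32, 33, 31, 33]
223 [37, 39, 36, 57, 83, 103, 112, 109, 107, 107, 106, 95, 69, 44, 37, 30, 31, 33]
```

```bash
python3 - <<'E'
from h import *
t=load("top0");s=load("side0"); W=cloud(t); g=t["pixels"].max(2)
print("tube",tri(t,(142.2,203.1),s,(241.4,140.0)),tri(t,(253.45,170.5),s,(278.4,176.3)),tri(t,(307,172.8),s,(284.5,198.7)))
gs=t["pixels"].min(2).astype(int)
for y in range(238,251): print(y,gs[y,392:428].tolist())
for u,v in((417.5,243.5),(418.5,243.5)): print("rod top",tri(t,(u,v),s,(223.5,218.0)),plane(t,u,v,210))
for u,v in((395.4,244.7),): print("hole",plane(t,u,v,50))
# well mouths: shade + depth mask, ellipse
for n,(u,v) in dict(L=(253,199),M=(279.5,200),R=(306,201)).items():
    a,b=int(u)-10,int(v)-10
    for th in(70,74):
        m=((W[b:b+21,a:a+21,2]<th)).astype(np.uint8); m=cv2.morphologyEx(m,3,np.ones((3,3)))
        c=max(cv2.findContours(m,0,1)[0],key=cv2.contourArea); (x,y),r=cv2.minEnclosingCircle(c); bb=cv2.boundingRect(c)
        print(n,th,bb,plane(t,a+x,b+y,80).round(1),plane(t,a+bb[0]+bb[2]/2-.5,b+bb[1]+bb[3]/2-.5,80).round(1),r)
    z=W[b:b+21,a:a+21,2]; print(np.round(z[4:18:1,4:18]).astype(int))
E
```

```text
tube (array([547.85382856, 286.04510153, 118.96181162]), np.float64(0.469146169644797)) (array([620.36530056,  37.64773432, 113.38578612]), np.float64(0.9494689118253189)) (array([612.97662656, -81.92449767, 115.11053385]), np.float64(0.08314986831314884))
238 [252, 252, 252, 247, 215, 196, 191, 197, 240, 251, 252, 252, 252, 252, 252, 252, 252, 252, 253, 253, 252, 252, 251, 250, 250, 250, 250, 246, 214, 192, 190, 199, 229, 248, 252, 253]
239 [254, 254, 252, 233, 204, 192, 192, 204, 243, 253, 254, 254, 254, 254, 252, 252, 251, 251, 251, 251, 250, 243, 239, 229, 229, 230, 227, 223, 200, 192, 199, 228, 247, 252, 253, 254]
240 [254, 254, 249, 216, 195, 192, 197, 228, 249, 254, 254, 255, 254, 251, 237, 230, 224, 221, 217, 215, 214, 202, 196, 182, 194, 218, 220, 211, 193, 194, 226, 247, 252, 253, 253, 253]
241 [252, 249, 230, 199, 189, 189, 200, 239, 249, 250, 250, 250, 248, 233, 196, 178, 165, 159, 148, 144, 143, 136, 140, 157, 201, 238, 244, 240, 227, 209, 240, 250, 251, 251, 251, 251]
242 [244, 225, 187, 165, 167, 177, 201, 220, 224, 224, 218, 215, 210, 187, 150, 134, 132, 131, 129, 130
[... 7249 characters left out ...]
38793945
[[79 77 68 64 62 67 61 73 77 79 81 80 81 83]
 [71 55 45 45 43 44 51 58 66 73 82 83 82 81]
 [42 33 28 27 28 34 43 41 47 61 71 81 81 80]
 [25 26 26 28 25 26 28 31 39 52 63 79 80 80]
 [22 28 26 26 26 25 26 24 28 43 53 71 79 82]
 [29 24 22 24 29 23 25 28 26 31 46 64 81 82]
 [28 24 27 28 24 26 26 26 26 27 43 64 82 81]
 [25 27 23 26 25 26 25 27 27 27 37 60 80 78]
 [29 23 26 25 26 25 25 27 25 25 31 64 79 84]
 [25 27 24 28 25 25 27 28 29 26 38 82 78 79]
 [22 24 23 24 27 25 21 29 28 27 44 77 80 82]
 [79 27 31 24 25 26 27 26 26 26 84 79 79 83]
 [82 83 22 27 26 25 23 27 80 80 81 78 81 80]
 [81 80 80 83 82 82 81 82 80 79 79 83 79 79]]<stdin>:15: RuntimeWarning: invalid value encountered in cast
```

Call:
{"fn": "apply_moves", "kwargs": {"targets": [{"delta_pos": [0.044, -0.046, 0.019], "rotation": [0, 0, 0.056], "grip": 1}, {"delta_pos": [0.044, -0.046, 0.019], "rotation": [0, 0, 0.056], "grip": 1}, {"delta_pos": [0.044, -0.046, 0.019], "rotation": [0, 0, 0.056], "grip": 1}, {"delta_pos": [0.044, -0.046, 0.019], "rotation": [0, 0, 0.056], "grip": 1}, {"delta_pos": [0.044, -0.046, 0.019], "rotation": [0, 0, 0.056], "grip": 1}, {"delta_pos": [0.044, -0.046, 0.019], "rotation": [0, 0, 0.056], "grip": 1}, {"delta_pos": [0.0105, -0.05, 0], "rotation": [0, 0, 0], "grip": 1}, {"delta_pos": [0.0105, -0.05, 0], "rotation": [0, 0, 0], "grip": 1}, {"delta_pos": [0.0105, -0.05, 0], "rotation": [0, 0, 0], "grip": 1}, {"delta_pos": [0.0105, -0.05, 0], "rotation": [0, 0, 0], "grip": 1}]}}

```text
clock: 1.35
tcp_pos: [527.9, 116.8, 321.5]
orientation: [0.027, 1.0, 0.0, -0.0]
force: [1.0, 0.6, -0.1]
finger_gap: 85.3
```

Call:
{"fn": "apply_moves", "kwargs": {"targets": [{"delta_pos": [-0.01125, -0.0486, 0], "rotation": [0, 0, 0], "grip": 0.3}, {"delta_pos": [-0.01125, -0.0486, 0], "rotation": [0, 0, 0], "grip": 0.3}, {"delta_pos": [-0.01125, -0.0486, 0], "rotation": [0, 0, 0], "grip": 0.3}, {"delta_pos": [-0.01125, -0.0486, 0], "rotation": [0, 0, 0], "grip": 0.3}, {"delta_pos": [-0.01125, -0.0486, 0], "rotation": [0, 0, 0], "grip": 0.3}, {"delta_pos": [-0.01125, -0.0486, 0], "rotation": [0, 0, 0], "grip": 0.3}, {"delta_pos": [-0.01125, -0.0486, 0], "rotation": [0, 0, 0], "grip": 0.3}, {"delta_pos": [-0.01125, -0.0486, 0], "rotation": [0, 0, 0], "grip": 0.3}, {"delta_pos": [0, 0, 0], "rotation": [0, 0, 0], "grip": 0.3}, {"delta_pos": [0, 0, 0], "rotation": [0, 0, 0], "grip": 0.3}]}}

```text
clock: 2.6
tcp_pos: [437.8, -270.0, 321.4]
orientation: [0.027, 1.0, 0.0, -0.0]
force: [0.4, 0.4, -0.9]
finger_gap: 55.3
```

```bash
python3 - <<'E'
from cell import arm
from h import *
st=arm.get_state(); print({k:np.round(st[k],4).tolist() for k in("clock","joints","tcp_pos","orientation","force","finger_gap")})
for n in("side","top"):
    c=arm.camera(n); np.savez(n+"1.npz",**c)
    W=cloud(c)
    if n=="side": im=c["pixels"][100:340,120:380,::-1]
    else: im2=c["pixels"][200:290,350:470,::-1]
    print(n,"tcp px",proj(c,st["tcp_pos"]),"fingertip",proj(c,st["tcp_pos"]-[0,0,17]))
cv2.imwrite("pics/a.png",np.hstack([cv2.resize(im,(433,400)),cv2.resize(im2,(360,270)).copy() if 0 else np.pad(cv2.resize(im2,(360,270)),((0,130),(0,0),(0,0)))]))
E
```

```text
{'clock': 2.6, 'joints': [-0.6813, 0.233, 1.6683, 0.0003, 1.2411, -2.1978], 'tcp_pos': [437.7567, -269.9526, 321.4306], 'orientation': [0.0272, 0.9996, 0.0004, -0.0002], 'force': [0.4053, 0.4451, -0.8811], 'finger_gap': 55.341}
side tcp px [211.29173414 157.51000383] fingertip [211.72645035 166.45528442]
top tcp px [432.1730894  250.89847432] fingertip [428.42944673 250.97226464]
```

View pics/a.png

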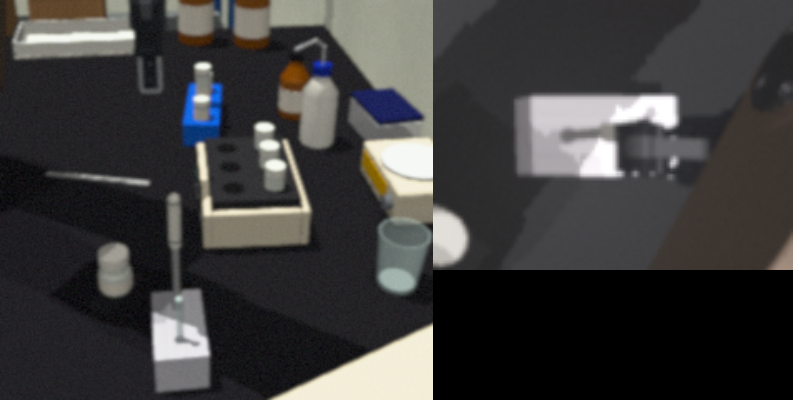

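The side crop shows the rod untouched at about px (224,217) and the gripper fingers behind it at about (210,150). The first rows fell short by about 15 mm, so I'll correct from the measured pose.

Call:
{"fn": "apply_moves", "kwargs": {"targets": [{"delta_pos": [0.0157, -0.0168, 0], "grip": 0.3, "rotation": [0, 0, 0]}, {"delta_pos": [0, 0, -0.04], "grip": 0.3, "rotation": [0, 0, 0]}, {"delta_pos": [0, 0, -0.035], "grip": 0.3, "rotation": [0, 0, 0]}, {"delta_pos": [0, 0, 0], "grip": 0.3, "rotation": [0, 0, 0]}, {"delta_pos": [0, 0, 0], "grip": 0.3, "rotation": [0, 0, 0]}]}}

```text
clock: 3.32
tcp_pos: [454.3, -286.9, 248.1]
orientation: [0.026, 1.0, -0.0, 0.001]
force: [-0.4, -0.1, 0.8]
finger_gap: 55.6
```

```bash
python3 - <<'E'
from cell import arm
from h import *
st=arm.get_state(); print({k:np.round(st[k],4).tolist() for k in("clock","joints","tcp_pos","orientation","force","finger_gap")})
c=arm.camera("side"); np.savez("side2.npz",**c)
print(proj(c,st["tcp_pos"]),proj(c,st["tcp_pos"]-[0,0,17]),proj(c,st["tcp_pos"]-[0,0,32]))
cv2.imwrite("pics/b.png",cv2.resize(np.clip(c["pixels"][130:290,150:300,::-1].astype(int)*2,0,255).astype(np.uint8),(560,597),interpolation=2))
E
```

```text
{'clock': 3.325, 'joints': [-0.6863, 0.3306, 1.7304, 0.0001, 1.079, -2.2044], 'tcp_pos': [454.2733, -286.9135, 248.1105], 'orientation': [0.0264, 0.9997, -0.0005, 0.0007], 'force': [-0.3885, -0.0993, 0.7804], 'finger_gap': 55.5751}
[222.93710376 198.85135823] [223.22162258 207.02037624] [223.46720922 214.0715852 ]
```

View pics/b.png

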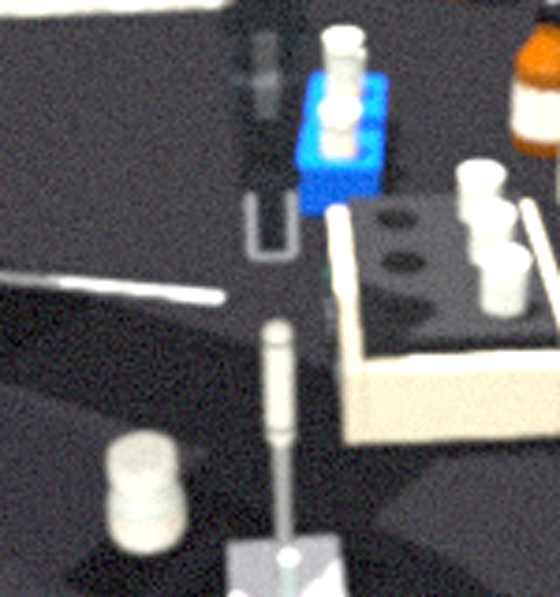

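The near finger's tip is at px (223,200), in line with the rod top at px (223.7,217). Next I descend and grip.

Call:
{"fn": "apply_moves", "kwargs": {"targets": [{"delta_pos": [-0.0005, 0, -0.04], "grip": 0.3, "rotation": [0, 0, 0]}, {"delta_pos": [0, 0, -0.035], "grip": 0.3, "rotation": [0, 0, 0]}, {"delta_pos": [0, 0, 0], "grip": 0.3, "rotation": [0, 0, 0]}, {"delta_pos": [0, 0, 0], "grip": -1, "rotation": [0, 0, 0]}, {"delta_pos": [0, 0, 0], "grip": -1, "rotation": [0, 0, 0]}, {"delta_pos": [0, 0, 0], "grip": -1, "rotation": [0, 0, 0]}, {"delta_pos": [0, 0, 0], "grip": -1, "rotation": [0, 0, 0]}, {"delta_pos": [0, 0, 0], "grip": -1, "rotation": [0, 0, 0]}, {"delta_pos": [0, 0, 0], "grip": -1, "rotation": [0, 0, 0]}]}}

```text
clock: 4.5
tcp_pos: [453.7, -287.6, 173.3]
orientation: [0.027, 1.0, -0.001, 0.001]
force: [-0.5, 0.8, 7.0]
finger_gap: 11.2
```

Call:
{"fn": "apply_moves", "kwargs": {"targets": [{"delta_pos": [0, 0, 0], "grip": -1, "rotation": [0, 0, 0]}, {"delta_pos": [0, 0, 0.006], "grip": -1, "rotation": [0, 0, 0]}, {"delta_pos": [0, 0, 0.01], "grip": -1, "rotation": [0, 0, 0]}, {"delta_pos": [0, 0, 0.0], "grip": -1, "rotation": [0, 0, 0]}]}}

```text
clock: 5.0
tcp_pos: [453.4, -287.4, 188.8]
orientation: [0.027, 1.0, -0.0, 0.001]
force: [0.2, -0.1, -0.7]
finger_gap: 11.9
```

```bash
python3 - <<'E'
from cell import arm
from h import *
st=arm.get_state(); print({k:np.round(st[k],4).tolist() for k in("clock","tcp_pos","orientation","force","finger_gap")})
c=arm.camera("side"); np.savez("side3.npz",**c)
print([proj(c,[453.5,-287,z]) for z in(26,50,156,156+32,190)])
cv2.imwrite("pics/c.png",cv2.resize(np.clip(c["pixels"][180:340,150:300,::-1].astype(int)*2,0,255).astype(np.uint8),(560,597),interpolation=2))
E
```

```text
{'clock': 5.0, 'tcp_pos': [453.3676, -287.3853, 188.764], 'orientation': [0.0269, 0.9996, -0.0005, 0.0007], 'force': [0.2404, -0.0823, -0.6607], 'finger_gap': 11.8521}
[array([225.81923748, 292.47231525]), array([225.5041586 , 283.58520601]), array([223.99441711, 241.00146394]), array([223.49669446, 226.96270735]), array([223.46488039, 226.06536042])]
```

View pics/c.png

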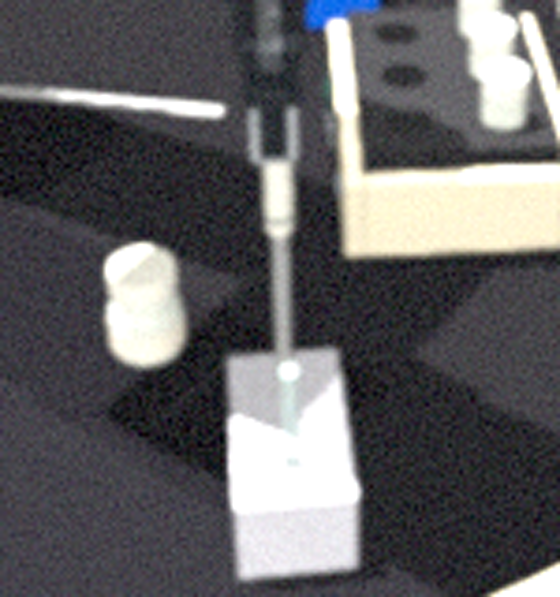

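The rod is held and lifted: the handle bottom is at px (224.5,242), or z≈154. Next I measure the rod's offset and tilt relative to the TCP.

```bash
cat > rodx.py <<'E'
from h import *
def rodx(c,tcp,grasp=163,rows=(226,300),hw=7):
    "world x of the rod axis per height, assuming y of tcp; side view, background-subtracted centroid"
    g=c["pixels"].astype(float).mean(2); out=[]
    for v in range(*rows):
        o=None
        # height at which rod line projects on row v
        zs=np.linspace(0,330,331); pv=np.array([proj(c,[tcp[0],tcp[1],z]) for z in zs]); i=np.argmin(abs(pv[:,1]-v)); z=zs[i]; u0=pv[i,0]
        us=np.arange(int(u0)-hw,int(u0)+hw+3); r=g[v,us]-np.median(np.r_[g[v,us[:3]],g[v,us[-3:]]]); r[r<12]=0
        if r.sum()<80: continue
        u=(r*us).sum()/r.sum(); oo,d=ray(c,u,v); k=(tcp[1]-oo[1])/d[1]; p=oo+k*d
        out.append((z,p[0]-tcp[0],r.max()))
    return np.array(out)
E
python3 - <<'E'
from rodx import *
c=load("side3"); o=rodx(c,[453.4,-287.4]); print(o.round(1).tolist())
E
```

```text
[[190.0, 0.7, 99.0], [188.0, 0.8, 106.3], [186.0, 0.9, 106.3], [184.0, 0.9, 108.3], [181.0, 0.9, 114.0], [179.0, 1.2, 109.7], [177.0, 0.9, 108.5], [175.0, 0.8, 109.2], [172.0, 0.6, 111.3], [170.0, 0.7, 109.0], [168.0, 0.9, 109.3], [166.0, 0.7, 107.8], [163.0, 0.7, 89.5], [161.0, 0.9, 82.3], [159.0, 0.8, 91.3], [156.0, 0.7, 102.3], [154.0, 0.5, 106.2], [152.0, 0.7, 89.0], [149.0, 0.8, 78.0], [147.0, 1.1, 68.5], [145.0, 0.7, 68.0], [142.0, 0.8, 66.8], [140.0, 1.0, 66.0], [137.0, 1.1, 70.2], [135.0, 0.9, 75.7], [133.0, 1.1, 69.7], [130.0, 1.0, 73.5], [128.0, 0.9, 66.3], [125.0, 0.8, 68.3], [123.0, 0.9, 67.5], [121.0, 0.8, 70.0], [118.0, 0.7, 70.7], [116.0, 0.8, 72.0], [113.0, 0.4, 70.5], [111.0, 0.9, 70.5], [108.0, 0.8, 68.3], [106.0, 0.8, 72.5], [103.0, 0.8, 72.8], [101.0, 1.0, 70.3], [98.0, 0.6, 68.8], [96.0, 1.3, 72.8], [93.0, 1.0, 66.5], [91.0, 0.9, 72.0], [88.0, 0.6, 72.2], [86.0, 0.9, 77.7], [83.0, 0.8, 69.2], [81.0, 0.7, 63.3], [78.0, 3.2, 47.8], [75.0, 8.5, 20.7], [68.0, 3.5, 54.5], [65.0, 3.3, 95.2], [62.0, 3.2, 107.0], [60.0, 3.0, 82.2], [57.0, 3.0, 42.5], [19.0, -13.5, 34.3], [17.0, -11.5, 34.2], [14.0, -9.8, 32.8], [11.0, -10.4, 22.0]]
```

Call:
{"fn": "apply_moves", "kwargs": {"targets": [{"delta_pos": [0, 0, 0.04], "grip": -1, "rotation": [0, 0, 0]}, {"delta_pos": [0, 0, 0.042], "grip": -1, "rotation": [0, 0, 0]}, {"delta_pos": [0, 0, 0.04], "grip": -1, "rotation": [0, 0, 0]}, {"delta_pos": [0.0199, 0.0418, 0], "grip": -1, "rotation": [0, 0, 0]}, {"delta_pos": [0.0199, 0.0418, 0], "grip": -1, "rotation": [0, 0, 0]}, {"delta_pos": [0.0199, 0.0418, 0], "grip": -1, "rotation": [0, 0, 0]}, {"delta_pos": [0.0199, 0.0418, 0], "grip": -1, "rotation": [0, 0, 0]}, {"delta_pos": [0.0199, 0.0418, 0], "grip": -1, "rotation": [0, 0, 0]}, {"delta_pos": [0, 0, 0], "grip": -1, "rotation": [0, 0, 0]}, {"delta_pos": [0, 0, 0], "grip": -1, "rotation": [0, 0, 0]}]}}

```text
clock: 6.3
tcp_pos: [552.3, -78.3, 309.4]
orientation: [0.027, 1.0, -0.0, -0.0]
force: [-0.1, 0.2, -0.8]
finger_gap: 11.7
```

```bash
python3 - <<'E'
from cell import arm
from rodx import *
st=arm.get_state(); print({k:np.round(st[k],4).tolist() for k in("clock","tcp_pos","orientation","force","finger_gap")})
c=arm.camera("side"); np.savez("side4.npz",**c); t=arm.camera("top"); np.savez("top4.npz",**t)
tc=st["tcp_pos"]; a=proj(c,tc); b=proj(c,tc-[0,0,163]); print(a,b)
o=rodx(c,tc,rows=(int(a[1])+8,int(b[1])+6)); print(o.round(1).tolist())
i=c["pixels"][90:250,190:330,::-1]; j=t["pixels"][150:250,230:340,::-1]
f=lambda q,s:cv2.resize(np.clip(q.astype(int)*2,0,255).astype(np.uint8),s,interpolation=2)
cv2.imwrite("pics/d.png",np.hstack([f(i,(394,450)),np.pad(f(j,(400,364)),((0,86),(0,0),(0,0)))]))
E
```

```text
{'clock': 6.3, 'tcp_pos': [552.3404, -78.3236, 309.391], 'orientation': [0.0267, 0.9996, -0.0, -0.0003], 'force': [-0.1497, 0.2254, -0.8203], 'finger_gap': 11.6729}
[260.79863988 122.71252655] [259.66086271 188.18903896]
[[293.0, 1.0, 95.0], [290.0, 1.1, 93.0], [288.0, 1.0, 95.8], [286.0, 0.9, 78.3], [283.0, 0.5, 69.8], [281.0, 0.5, 81.2], [279.0, 0.6, 93.2], [276.0, 0.9, 85.5], [274.0, 1.0, 74.5], [271.0, 1.1, 58.3], [269.0, 1.0, 51.3], [267.0, 1.0, 52.0], [264.0, 1.1, 51.0], [262.0, 0.7, 49.7], [259.0, 1.3, 48.2], [257.0, 1.2, 52.2], [255.0, 1.2, 52.3], [252.0, 1.2, 54.0], [250.0, 1.2, 51.8], [247.0, 1.3, 51.2], [245.0, -1.0, 54.5], [242.0, -1.4, 52.7], [240.0, -2.2, 50.3], [238.0, -2.4, 49.3], [235.0, -1.7, 52.0], [233.0, -1.7, 49.2], [230.0, -1.2, 47.5], [228.0, -1.1, 52.3], [225.0, -1.3, 50.7], [223.0, -0.9, 52.3], [220.0, -1.5, 55.3], [218.0, 0.8, 49.8], [215.0, 0.8, 54.8], [213.0, 0.7, 55.5], [210.0, 0.2, 53.7], [207.0, 0.9, 52.3], [205.0, 0.8, 54.3], [202.0, 1.0, 58.3], [200.0, 1.0, 52.5], [197.0, -1.4, 55.3], [195.0, -1.3, 56.8], [192.0, -2.0, 55.3], [189.0, -1.7, 54.2], [187.0, -1.1, 51.0], [184.0, -1.2, 57.2], [182.0, -0.2, 54.8], [179.0, 0.8, 56.8], [176.0, 1.2, 55.0], [174.0, 1.0, 58.7], [171.0, 0.8, 58.8], [168.0, 1.0, 55.7], [166.0, 0.7, 52.5], [163.0, 0.5, 41.7], [160.0, 0.7, 36.8], [158.0, 0.8, 36.0], [155.0, 0.8, 39.0], [152.0, 1.5, 41.0], [150.0, 3.8, 49.0], [147.0, 5.6, 42.8], [144.0, 8.9, 23.2]]
```

View pics/d.png

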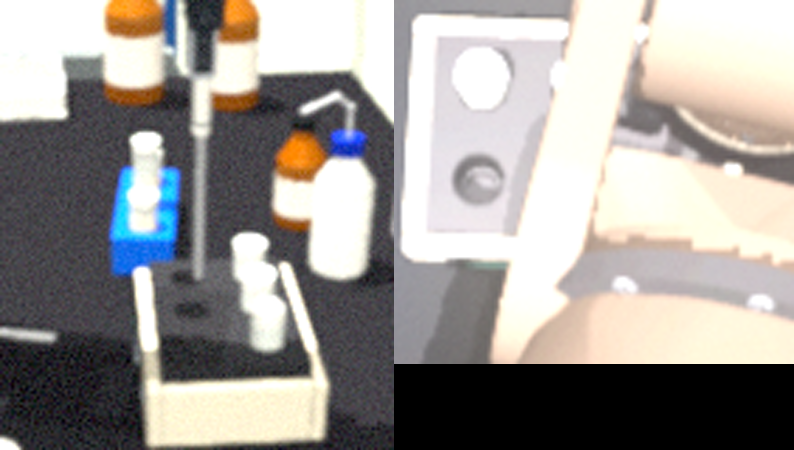

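The rod hangs vertical, tip at about px (260,189), z≈147. It is directly over the right (nearest) well. I'm lowering it on the well's axis.

Call:
{"fn": "apply_moves", "kwargs": {"targets": [{"delta_pos": [0, 0, -0.04], "grip": -1, "rotation": [0, 0, 0]}, {"delta_pos": [0, 0, -0.02], "grip": -1, "rotation": [0, 0, 0]}, {"delta_pos": [0, 0, -0.018], "grip": -1, "rotation": [0, 0, 0]}, {"delta_pos": [0, 0, -0.018], "grip": -1, "rotation": [0, 0, 0]}, {"delta_pos": [0, 0, 0], "grip": -1, "rotation": [0, 0, 0]}, {"delta_pos": [0, 0, 0], "grip": -1, "rotation": [0, 0, 0]}]}}

```text
clock: 7.15
tcp_pos: [552.8, -78.8, 214.4]
orientation: [0.027, 1.0, -0.0, 0.0]
force: [-0.8, -0.5, -0.3]
finger_gap: 11.6
```

Call:
{"fn": "apply_moves", "kwargs": {"targets": [{"delta_pos": [0, -0.004, 0], "grip": -1, "rotation": [0, 0, 0]}, {"delta_pos": [0, -0.004, 0], "grip": -1, "rotation": [0, 0, 0]}, {"delta_pos": [0, 0, 0], "grip": -1, "rotation": [0, 0, 0]}]}}

```text
clock: 7.52
tcp_pos: [552.6, -86.5, 213.9]
orientation: [0.027, 1.0, -0.0, 0.0]
force: [-0.1, 0.6, -1.3]
finger_gap: 11.5
```

Call:
{"fn": "apply_moves", "kwargs": {"targets": [{"delta_pos": [0, -0.001, 0], "grip": -1, "rotation": [0, 0, 0]}, {"delta_pos": [0, 0, 0], "grip": -1, "rotation": [0, 0, 0]}]}}

```text
clock: 7.78
tcp_pos: [552.6, -87.1, 213.7]
orientation: [0.027, 1.0, 0.0, 0.0]
force: [-0.2, 0.7, -1.0]
finger_gap: 11.4
```

Call:
{"fn": "apply_moves", "kwargs": {"targets": [{"delta_pos": [0, -0.001, 0], "grip": -1, "rotation": [0, 0, 0]}, {"delta_pos": [0, 0, 0], "grip": -1, "rotation": [0, 0, 0]}]}}

```text
clock: 8.02
tcp_pos: [552.6, -88.1, 213.7]
orientation: [0.027, 1.0, 0.0, 0.0]
force: [-0.2, 0.3, -1.1]
finger_gap: 11.3
```

Call:
{"fn": "apply_moves", "kwargs": {"targets": [{"delta_pos": [0, -0.001, 0], "grip": -1, "rotation": [0, 0, 0]}, {"delta_pos": [0, 0, 0], "grip": -1, "rotation": [0, 0, 0]}]}}

```text
clock: 8.28
tcp_pos: [552.6, -89.2, 213.7]
orientation: [0.027, 1.0, 0.0, -0.0]
force: [0.2, -0.4, -0.7]
finger_gap: 11.7
```

Call:
{"fn": "apply_moves", "kwargs": {"targets": [{"delta_pos": [0, -0.001, 0], "grip": -1, "rotation": [0, 0, 0]}, {"delta_pos": [0, 0, 0], "grip": -1, "rotation": [0, 0, 0]}]}}

```text
clock: 8.52
tcp_pos: [552.6, -90.2, 213.7]
orientation: [0.027, 1.0, 0.0, -0.0]
force: [0.1, -0.3, -1.0]
finger_gap: 11.3
```

Call:
{"fn": "apply_moves", "kwargs": {"targets": [{"delta_pos": [0, -0.001, 0], "grip": -1, "rotation": [0, 0, 0]}, {"delta_pos": [0, 0, 0], "grip": -1, "rotation": [0, 0, 0]}]}}

```text
clock: 8.78
tcp_pos: [552.5, -91.2, 213.6]
orientation: [0.027, 1.0, 0.0, -0.0]
force: [-1.0, 0.1, -0.4]
finger_gap: 11.4
```

Call:
{"fn": "apply_moves", "kwargs": {"targets": [{"delta_pos": [0, -0.001, 0], "grip": -1, "rotation": [0, 0, 0]}, {"delta_pos": [0, 0, 0], "grip": -1, "rotation": [0, 0, 0]}]}}

```text
clock: 9.02
tcp_pos: [552.6, -92.2, 213.7]
orientation: [0.027, 1.0, 0.0, -0.0]
force: [0.1, -0.0, -0.2]
finger_gap: 11.3
```

Call:
{"fn": "apply_moves", "kwargs": {"targets": [{"delta_pos": [0, -0.001, 0], "grip": -1, "rotation": [0, 0, 0]}, {"delta_pos": [0, 0, 0], "grip": -1, "rotation": [0, 0, 0]}]}}

```text
clock: 9.28
tcp_pos: [552.6, -93.1, 213.7]
orientation: [0.027, 1.0, 0.0, -0.0]
force: [-0.0, 0.5, 0.1]
finger_gap: 11.3
```

Call:
{"fn": "apply_moves", "kwargs": {"targets": [{"delta_pos": [0, -0.001, 0], "grip": -1, "rotation": [0, 0, 0]}, {"delta_pos": [0, 0, 0], "grip": -1, "rotation": [0, 0, 0]}]}}

```text
clock: 9.52
tcp_pos: [552.5, -94.1, 213.7]
orientation: [0.027, 1.0, 0.0, -0.0]
force: [0.2, 1.3, -0.5]
finger_gap: 11.6
```

```bash
python3 - <<'E'
from cell import arm
from rodx import *
st=arm.get_state(); print({k:np.round(st[k],4).tolist() for k in("clock","tcp_pos","orientation","force","torque","finger_gap")})
c=arm.camera("side"); np.savez("side5.npz",**c)
tc=st["tcp_pos"]; a=proj(c,tc); print(a,[proj(c,[tc[0]+.8,tc[1],z]).round(1).tolist() for z in(180,130,80)])
o=rodx(c,tc,rows=(int(a[1])+8,215)); print(o[::2].round(1).tolist())
i=c["pixels"][150:230,225:315,::-1]
cv2.imwrite("pics/e.png",cv2.resize(np.clip(i.astype(int)*2,0,255).astype(np.uint8),(675,600),interpolation=2))
E
```

```text
{'clock': 9.525, 'tcp_pos': [552.5377, -94.0723, 213.669], 'orientation': [0.0269, 0.9996, 0.0001, -0.0], 'force': [0.2177, 1.3302, -0.5391], 'torque': [0.384, 0.0048, 0.01], 'finger_gap': 11.5773}
[261.22667408 165.56863416] [[261.3, 178.7], [261.0, 197.5], [260.6, 215.3]]
[[195.0, 1.3, 99.5], [190.0, 1.3, 88.2], [185.0, 0.6, 90.8], [179.0, 0.8, 89.3], [174.0, 1.0, 57.0], [169.0, 1.3, 37.2], [164.0, 0.8, 37.3], [158.0, 2.2, 43.8], [153.0, 3.6, 48.5], [148.0, 2.1, 46.8], [142.0, 0.9, 36.3], [137.0, 0.9, 40.8], [131.0, 0.8, 41.3], [126.0, 1.8, 52.5], [120.0, 0.7, 51.3], [115.0, 0.9, 38.8], [109.0, 0.9, 39.3], [104.0, 0.2, 37.8], [98.0, 0.1, 47.7], [92.0, 0.3, 53.3], [87.0, 0.3, 62.5]]
```

View pics/e.png

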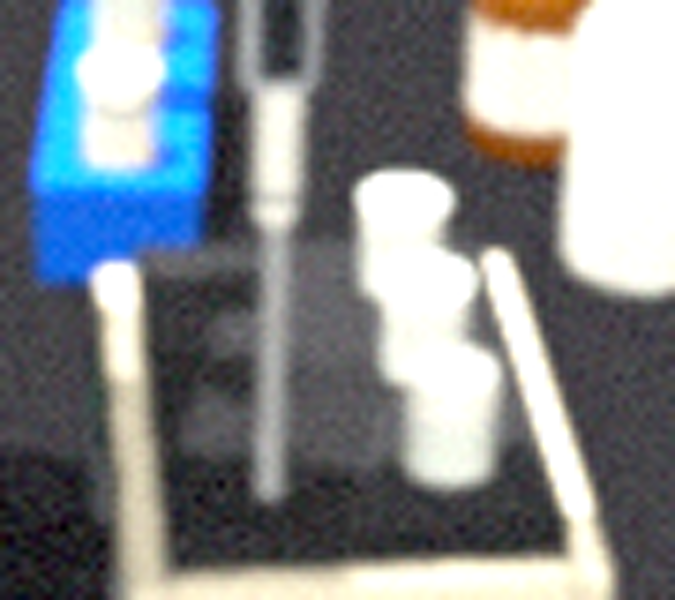

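The rod's visible end is at about px (260.7,216), which is z≈78 at the well's front lip, so it is inside the well and touching the -y wall (1.3 N). I'll back off 1 mm and lower gently.

Call:
{"fn": "apply_moves", "kwargs": {"targets": [{"delta_pos": [0, 0.0015, 0], "grip": -1, "rotation": [0, 0, 0]}, {"delta_pos": [0, 0, -0.003], "grip": -1, "rotation": [0, 0, 0]}, {"delta_pos": [0, 0, -0.003], "grip": -1, "rotation": [0, 0, 0]}, {"delta_pos": [0, 0, 0], "grip": -1, "rotation": [0, 0, 0]}]}}

```text
clock: 10.07
tcp_pos: [552.4, -92.6, 207.3]
orientation: [0.027, 1.0, 0.0, -0.0]
force: [-0.4, 1.5, -0.6]
finger_gap: 11.7
```

Call:
{"fn": "apply_moves", "kwargs": {"targets": [{"delta_pos": [0, 0, -0.002], "grip": -1, "rotation": [0, 0, 0]}, {"delta_pos": [0, 0, -0.002], "grip": -1, "rotation": [0, 0, 0]}, {"delta_pos": [0, 0, -0.002], "grip": -1, "rotation": [0, 0, 0]}]}}

```text
clock: 10.45
tcp_pos: [552.6, -92.6, 201.6]
orientation: [0.027, 1.0, 0.0, 0.0]
force: [-0.7, 1.1, -0.9]
finger_gap: 11.2
```

Call:
{"fn": "apply_moves", "kwargs": {"targets": [{"delta_pos": [0, 0, -0.002], "grip": -1, "rotation": [0, 0, 0]}, {"delta_pos": [0, 0, -0.002], "grip": -1, "rotation": [0, 0, 0]}, {"delta_pos": [0, 0, -0.002], "grip": -1, "rotation": [0, 0, 0]}]}}

```text
clock: 10.82
tcp_pos: [552.6, -92.6, 195.5]
orientation: [0.027, 1.0, 0.0, 0.0]
force: [0.4, 1.0, 0.5]
finger_gap: 11.3
```

Call:
{"fn": "apply_moves", "kwargs": {"targets": [{"delta_pos": [0, 0, -0.002], "grip": -1, "rotation": [0, 0, 0]}, {"delta_pos": [0, 0, -0.001], "grip": -1, "rotation": [0, 0, 0]}]}}

```text
clock: 11.08
tcp_pos: [552.6, -92.6, 192.5]
orientation: [0.027, 1.0, 0.0, -0.0]
force: [-0.1, 0.4, 0.4]
finger_gap: 11.2
```

Call:
{"fn": "apply_moves", "kwargs": {"targets": [{"delta_pos": [0, 0, -0.001], "grip": -1, "rotation": [0, 0, 0]}, {"delta_pos": [0, 0, -0.001], "grip": -1, "rotation": [0, 0, 0]}]}}

```text
clock: 11.32
tcp_pos: [552.6, -92.6, 190.7]
orientation: [0.027, 1.0, 0.0, 0.0]
force: [-0.4, 0.8, 0.5]
finger_gap: 11.1
```

Call:
{"fn": "apply_moves", "kwargs": {"targets": [{"delta_pos": [0, 0, -0.001], "grip": -1, "rotation": [0, 0, 0]}, {"delta_pos": [0, 0, 0], "grip": -1, "rotation": [0, 0, 0]}]}}

```text
clock: 11.58
tcp_pos: [552.5, -92.6, 189.6]
orientation: [0.027, 1.0, 0.0, -0.0]
force: [-0.6, 1.7, -2.2]
finger_gap: 11.3
```

Call:
{"fn": "apply_moves", "kwargs": {"targets": [{"delta_pos": [0, 0, -0.001], "grip": -1, "rotation": [0, 0, 0]}, {"delta_pos": [0, 0, 0], "grip": -1, "rotation": [0, 0, 0]}]}}

```text
clock: 11.82
tcp_pos: [552.5, -92.6, 188.6]
orientation: [0.027, 1.0, 0.0, -0.0]
force: [-0.1, 0.5, -1.7]
finger_gap: 11.4
```

Call:
{"fn": "apply_moves", "kwargs": {"targets": [{"delta_pos": [0, 0, -0.0007], "grip": -1, "rotation": [0, 0, 0]}, {"delta_pos": [0, 0, 0], "grip": -1, "rotation": [0, 0, 0]}]}}

```text
clock: 12.08
tcp_pos: [552.8, -92.7, 188.3]
orientation: [0.027, 1.0, -0.0, 0.0]
force: [-0.2, 1.2, 4.1]
finger_gap: 11.9
```

Upward force appeared at TCP z=188.3, with the tip at about z 25. That is the floor, felt against the wall, and no ring stopped the rod above it. The right well is clear. I'll hold briefly, lift a little, then feel the opposite walls to centre the well in TCP coordinates.

Call:
{"fn": "apply_moves", "kwargs": {"targets": [{"delta_pos": [0, 0, 0], "grip": -1, "rotation": [0, 0, 0]}, {"delta_pos": [0, 0, 0.01], "grip": -1, "rotation": [0, 0, 0]}, {"delta_pos": [0, 0.006, 0.01], "grip": -1, "rotation": [0, 0, 0]}, {"delta_pos": [0, 0.006, 0], "grip": -1, "rotation": [0, 0, 0]}, {"delta_pos": [0, 0.007, 0], "grip": -1, "rotation": [0, 0, 0]}, {"delta_pos": [0, 0, 0], "grip": -1, "rotation": [0, 0, 0]}, {"delta_pos": [0, 0, 0], "grip": -1, "rotation": [0, 0, 0]}]}}

```text
clock: 12.95
tcp_pos: [552.5, -73.6, 207.8]
orientation: [0.027, 1.0, 0.0, -0.0]
force: [0.1, -0.1, -0.3]
finger_gap: 11.1
```

```bash
python3 -c "
from cell import arm
s=arm.get_state();print(s['tcp_pos'],s['force'],s['torque'])"
```

```text
[552.52579589 -73.57226638 207.76157098] [ 0.05846873 -0.06135971 -0.339836  ] [ 0.0691707   0.02664929 -0.0088969 ]
```

Call:
{"fn": "apply_moves", "kwargs": {"targets": [{"delta_pos": [0, 0.002, 0], "grip": -1, "rotation": [0, 0, 0]}, {"delta_pos": [0, 0.001, 0], "grip": -1, "rotation": [0, 0, 0]}, {"delta_pos": [0, 0, 0], "grip": -1, "rotation": [0, 0, 0]}]}}

```text
clock: 13.32
tcp_pos: [552.6, -70.6, 208.0]
orientation: [0.027, 1.0, 0.0, -0.0]
force: [-0.1, -0.1, -0.0]
finger_gap: 11.4
```

```bash
python3 -c "
from cell import arm
s=arm.get_state();print(s['tcp_pos'],s['force'],s['torque'])"
```

```text
[552.55753388 -70.59542464 207.95023918] [-0.09201411 -0.08729895 -0.04493905] [ 0.02813262 -0.00502258 -0.03133233]
```

Call:
{"fn": "apply_moves", "kwargs": {"targets": [{"delta_pos": [0, 0.001, 0], "grip": -1, "rotation": [0, 0, 0]}, {"delta_pos": [0, 0, 0], "grip": -1, "rotation": [0, 0, 0]}]}}

```text
clock: 13.58
tcp_pos: [552.6, -69.6, 208.0]
orientation: [0.027, 1.0, 0.0, 0.0]
force: [-0.1, 0.4, -0.7]
finger_gap: 11.6
```

```bash
python3 -c "
from cell import arm
s=arm.get_state();print(s['tcp_pos'],s['force'],s['torque'])"
```

```text
[552.56601991 -69.576358   207.99247552] [-0.07554166  0.35324446 -0.68296002] [-0.03421585  0.00825394  0.00766535]
```

Call:
{"fn": "apply_moves", "kwargs": {"targets": [{"delta_pos": [0, 0.001, 0], "grip": -1, "rotation": [0, 0, 0]}, {"delta_pos": [0, 0, 0], "grip": -1, "rotation": [0, 0, 0]}]}}

```text
clock: 13.82
tcp_pos: [552.6, -68.5, 208.0]
orientation: [0.027, 1.0, 0.0, 0.0]
force: [0.5, -0.0, -0.1]
finger_gap: 11.5
```

```bash
python3 -c "
from cell import arm
s=arm.get_state();print(s['tcp_pos'],s['force'],s['torque'])"
```

```text
[552.57328534 -68.54955816 207.99661963] [ 0.5224034  -0.02064188 -0.05463636] [ 0.03237322 -0.00868935 -0.01614713]
```

Call:
{"fn": "apply_moves", "kwargs": {"targets": [{"delta_pos": [0, 0.001, 0], "grip": -1, "rotation": [0, 0, 0]}, {"delta_pos": [0, 0, 0], "grip": -1, "rotation": [0, 0, 0]}]}}

```text
clock: 14.08
tcp_pos: [552.5, -67.6, 208.0]
orientation: [0.027, 1.0, 0.0, -0.0]
force: [-0.2, -0.5, -0.8]
finger_gap: 11.7
```

```bash
python3 -c "
from cell import arm
s=arm.get_state();print(s['tcp_pos'],s['force'],s['torque'])"
```

```text
[552.54748068 -67.57594045 207.95294708] [-0.21981741 -0.5477801  -0.80083821] [ 0.00288595 -0.01577929 -0.05633616]
```

Call:
{"fn": "apply_moves", "kwargs": {"targets": [{"delta_pos": [0, 0.001, 0], "grip": -1, "rotation": [0, 0, 0]}, {"delta_pos": [0, 0, 0], "grip": -1, "rotation": [0, 0, 0]}]}}

```text
clock: 14.32
tcp_pos: [552.6, -66.6, 208.0]
orientation: [0.027, 1.0, 0.0, 0.0]
force: [0.5, 0.2, -0.6]
finger_gap: 11.6
```

```bash
python3 -c "
from cell import arm
s=arm.get_state();print(s['tcp_pos'],s['force'],s['torque'])"
```

```text
[552.58097134 -66.59572911 207.97790819] [ 0.52702834  0.20320869 -0.57301976] [-0.03357192 -0.00137678 -0.02738973]
```

Call:
{"fn": "apply_moves", "kwargs": {"targets": [{"delta_pos": [0, 0.001, 0], "grip": -1, "rotation": [0, 0, 0]}, {"delta_pos": [0, 0, 0], "grip": -1, "rotation": [0, 0, 0]}]}}

```text
clock: 14.58
tcp_pos: [552.6, -65.7, 208.0]
orientation: [0.027, 1.0, -0.0, 0.0]
force: [-0.4, -1.9, 0.2]
finger_gap: 11.8
```

```bash
python3 -c "
from cell import arm
s=arm.get_state();print(s['tcp_pos'],s['force'],s['torque'])"
```

```text
[552.59795814 -65.65771863 208.00132283] [-0.42015506 -1.88358383  0.24284823] [-0.29211952 -0.02073186  0.00129927]
```

Contact on the +y side is at TCP y≈-66 and on the -y side at ≈-92.5, so the well centre is y≈-79.3. The camera gave -78.4 to -78.8. Now I return the rod to above its hole.

Call:
{"fn": "apply_moves", "kwargs": {"targets": [{"delta_pos": [0, -0.013, 0], "grip": -1, "rotation": [0, 0, 0]}, {"delta_pos": [0, 0, 0.05], "grip": -1, "rotation": [0, 0, 0]}, {"delta_pos": [0, 0, 0.05], "grip": -1, "rotation": [0, 0, 0]}, {"delta_pos": [-0.01984, -0.0418, 0], "grip": -1, "rotation": [0, 0, 0]}, {"delta_pos": [-0.01984, -0.0418, 0], "grip": -1, "rotation": [0, 0, 0]}, {"delta_pos": [-0.01984, -0.0418, 0], "grip": -1, "rotation": [0, 0, 0]}, {"delta_pos": [-0.01984, -0.0418, 0], "grip": -1, "rotation": [0, 0, 0]}, {"delta_pos": [-0.01984, -0.0418, 0], "grip": -1, "rotation": [0, 0, 0]}, {"delta_pos": [0, 0, 0], "grip": -1, "rotation": [0, 0, 0]}]}}

```text
clock: 15.7
tcp_pos: [451.9, -290.5, 307.8]
orientation: [0.029, 1.0, -0.0, -0.0]
force: [-0.5, 0.2, -1.0]
finger_gap: 11.2
```

Call:
{"fn": "apply_moves", "kwargs": {"targets": [{"delta_pos": [0, 0, -0.04], "grip": -1, "rotation": [0, 0, 0]}, {"delta_pos": [0, 0, -0.04], "grip": -1, "rotation": [0, 0, 0]}, {"delta_pos": [0, 0, 0], "grip": -1, "rotation": [0, 0, 0]}, {"delta_pos": [0, 0, 0], "grip": -1, "rotation": [0, 0, 0]}]}}

```text
clock: 16.2
tcp_pos: [454.0, -287.9, 229.4]
orientation: [0.027, 1.0, -0.0, 0.001]
force: [0.1, -0.4, -1.0]
finger_gap: 11.2
```

```bash
python3 - <<'E'
from cell import arm
from rodx import *
st=arm.get_state(); print({k:np.round(st[k],4).tolist() for k in("clock","tcp_pos","orientation","force","torque","finger_gap")})
c=arm.camera("side"); np.savez("side6.npz",**c)
o=rodx(c,st["tcp_pos"],rows=(213,275)); print(o[::2].round(1).tolist())
E
```

```text
{'clock': 16.2, 'tcp_pos': [454.0081, -287.872, 229.3876], 'orientation': [0.0267, 0.9996, -0.0004, 0.0006], 'force': [0.0879, -0.3549, -0.9593], 'torque': [-0.0561, 0.0122, -0.0013], 'finger_gap': 11.1996}
[[219.0, 0.7, 95.0], [215.0, 0.7, 93.3], [210.0, 0.9, 94.8], [206.0, 1.1, 95.3], [202.0, 0.9, 70.8], [197.0, 1.1, 100.0], [193.0, 0.8, 89.3], [188.0, 0.7, 69.7], [184.0, 1.0, 70.0], [180.0, 0.8, 70.2], [175.0, 1.0, 66.7], [170.0, 0.8, 66.0], [166.0, 0.9, 75.0], [161.0, 0.9, 71.3], [157.0, 1.1, 71.0], [152.0, 1.0, 72.8], [147.0, 1.0, 70.8], [143.0, 0.7, 72.0], [138.0, 0.8, 69.5], [133.0, 0.8, 72.7], [128.0, 1.1, 68.8], [123.0, 0.6, 72.0], [118.0, 1.0, 65.8], [114.0, 0.5, 64.0], [109.0, 0.8, 70.2], [104.0, 0.7, 67.7], [99.0, 0.8, 71.5], [94.0, 0.9, 71.0], [89.0, 0.9, 70.0], [84.0, 1.0, 74.3], [78.0, 3.2, 51.2]]
```

Call:
{"fn": "apply_moves", "kwargs": {"targets": [{"delta_pos": [-0.0005, 0.0004, 0], "grip": -1, "rotation": [0, 0, 0]}, {"delta_pos": [0, 0, -0.012], "grip": -1, "rotation": [0, 0, 0]}, {"delta_pos": [0, 0, -0.01], "grip": -1, "rotation": [0, 0, 0]}, {"delta_pos": [0, 0, 0], "grip": -1, "rotation": [0, 0, 0]}]}}

```text
clock: 16.75
tcp_pos: [452.5, -287.0, 204.9]
orientation: [0.027, 1.0, 0.001, -0.001]
force: [-0.3, -0.3, -1.3]
finger_gap: 11.3
```

Call:
{"fn": "apply_moves", "kwargs": {"targets": [{"delta_pos": [0, 0, -0.01], "grip": -1, "rotation": [0, 0, 0]}, {"delta_pos": [0, 0, -0.01], "grip": -1, "rotation": [0, 0, 0]}, {"delta_pos": [0, 0, -0.008], "grip": -1, "rotation": [0, 0, 0]}, {"delta_pos": [0, 0, -0.003], "grip": -1, "rotation": [0, 0, 0]}, {"delta_pos": [0, 0, 0], "grip": -1, "rotation": [0, 0, 0]}]}}

```text
clock: 17.38
tcp_pos: [452.9, -287.2, 174.8]
orientation: [0.027, 1.0, 0.0, -0.0]
force: [0.5, 0.0, -0.9]
finger_gap: 11.9
```

Tip is about 1.5 mm above the hole's floor with no resistance. Now release.

Call:
{"fn": "apply_moves", "kwargs": {"targets": [{"delta_pos": [0, 0, -0.001], "grip": -1, "rotation": [0, 0, 0]}, {"delta_pos": [0, 0, 0], "grip": -0.3, "rotation": [0, 0, 0]}, {"delta_pos": [0, 0, 0], "grip": 0.3, "rotation": [0, 0, 0]}, {"delta_pos": [0, 0, 0], "grip": 0.3, "rotation": [0, 0, 0]}, {"delta_pos": [0, 0, 0], "grip": 0.3, "rotation": [0, 0, 0]}, {"delta_pos": [0, 0, 0.02], "grip": 0.3, "rotation": [0, 0, 0]}, {"delta_pos": [0, 0, 0.05], "grip": 0.3, "rotation": [0, 0, 0]}, {"delta_pos": [0, 0, 0.05], "grip": 0.3, "rotation": [0, 0, 0]}, {"delta_pos": [0, 0, 0], "grip": 0.3, "rotation": [0, 0, 0]}]}}

```text
clock: 18.5
tcp_pos: [453.8, -287.9, 297.5]
orientation: [0.027, 1.0, -0.002, 0.003]
force: [-0.5, 0.8, 0.3]
finger_gap: 55.1
```

```bash
python3 - <<'E'
from cell import arm
from rodx import *
st=arm.get_state(); print({k:np.round(st[k],4).tolist() for k in("clock","tcp_pos","orientation","force","joints","finger_gap")})
c=arm.camera("side"); np.savez("side7.npz",**c); t=arm.camera("top")
o=rodx(c,[453.5,-287.2,0],rows=(212,280)); print(o[::3].round(1).tolist())
g=c["pixels"].min(2); print([int(g[v,219:230].max()) for v in range(208,224)])
E
```

```text
{'clock': 18.5, 'tcp_pos': [453.7584, -287.8998, 297.5038], 'orientation': [0.0268, 0.9996, -0.002, 0.0026], 'force': [-0.4785, 0.7529, 0.2999], 'joints': [-0.6884, 0.2845, 1.6604, 0.0001, 1.1901, -2.2055], 'finger_gap': 55.1107}
[[214.0, -0.0, 29.0], [208.0, 0.1, 85.7], [201.0, 0.1, 85.7], [195.0, 0.3, 98.8], [188.0, 0.0, 109.5], [181.0, 0.1, 111.8], [175.0, 0.2, 110.5], [168.0, 0.1, 110.3], [161.0, 0.0, 109.5], [154.0, 0.4, 107.8], [147.0, 0.0, 80.8], [140.0, -0.2, 102.5], [133.0, 0.4, 72.5], [125.0, 0.3, 70.2], [118.0, 0.2, 66.7], [111.0, 0.4, 74.7], [103.0, -0.2, 70.3], [96.0, 0.2, 73.2], [88.0, 0.5, 71.7], [80.0, 0.3, 66.0], [68.0, 3.5, 53.3]]
[37, 36, 37, 40, 39, 38, 39, 60, 92, 108, 118, 123, 126, 114, 102, 108]
```

The rod stands back in its hole: same top row as at the start (px row ~216), vertical and at the same x. Now I go to the long tube.

Call:
{"fn": "apply_moves", "kwargs": {"targets": [{"delta_pos": [0.0085, 0.0521, 0], "grip": 0.3, "rotation": [0, 0, 0]}, {"delta_pos": [0.0085, 0.0521, 0], "grip": 0.3, "rotation": [0, 0, 0]}, {"delta_pos": [0.0085, 0.0521, 0], "grip": 0.3, "rotation": [0, 0, 0]}, {"delta_pos": [0.0085, 0.0521, 0], "grip": 0.3, "rotation": [0, 0, 0]}, {"delta_pos": [0.0085, 0.0521, 0], "grip": 0.3, "rotation": [0, 0, 0]}, {"delta_pos": [0.0085, 0.0521, 0], "grip": 0.3, "rotation": [0, 0, 0]}, {"delta_pos": [0.0085, 0.0521, 0], "grip": 0.3, "rotation": [0, 0, 0]}, {"delta_pos": [0.0085, 0.0521, 0], "grip": 0.3, "rotation": [0, 0, 0]}, {"delta_pos": [0.0085, 0.0521, 0], "grip": 0.3, "rotation": [0, 0, 0]}, {"delta_pos": [0.0085, 0.0521, 0], "grip": 0.3, "rotation": [0, 0, 0]}]}}

```text
clock: 19.85
tcp_pos: [537.6, 235.5, 292.3]
orientation: [0.027, 1.0, -0.0, -0.001]
force: [0.7, -0.0, -0.9]
finger_gap: 55.7
```

Call:
{"fn": "apply_moves", "kwargs": {"targets": [{"delta_pos": [0.0085, 0.0521, 0], "grip": 0.3, "rotation": [0, 0, 0]}, {"delta_pos": [0, 0, -0.05], "grip": 0.3, "rotation": [0, 0, 0]}, {"delta_pos": [0, 0, -0.05], "grip": 0.3, "rotation": [0, 0, 0]}, {"delta_pos": [0, 0, 0], "grip": 0.3, "rotation": [0, 0, 0]}, {"delta_pos": [0, 0, 0], "grip": 0.3, "rotation": [0, 0, 0]}, {"delta_pos": [0, 0, 0], "grip": 0.3, "rotation": [0, 0, 0]}]}}

```text
clock: 20.6
tcp_pos: [547.1, 286.0, 195.9]
orientation: [0.027, 1.0, 0.001, 0.001]
force: [0.0, 1.2, -0.0]
finger_gap: 55.7
```

```bash
python3 - <<'E'
from cell import arm
from h import *
st=arm.get_state(); print({k:np.round(st[k],4).tolist() for k in("clock","tcp_pos","orientation","force","joints","finger_gap")})
c=arm.camera("side"); np.savez("side8.npz",**c); tc=st["tcp_pos"]
print(proj(c,tc),proj(c,tc-[0,0,17]),proj(c,[547.3,285.2,123]))
i=c["pixels"][90:190,190:310,::-1]
cv2.imwrite("pics/f.png",cv2.resize(np.clip(i.astype(int)*2,0,255).astype(np.uint8),(720,600),interpolation=2))
E
```

```text
{'clock': 20.6, 'tcp_pos': [547.101, 285.9989, 195.906], 'orientation': [0.027, 0.9996, 0.0006, 0.0013], 'force': [0.0101, 1.2168, -0.0016], 'joints': [0.3747, 0.4971, 1.6022, 0.0001, 1.0394, -1.1421], 'finger_gap': 55.6513}
[240.90314597 116.8536134 ] [240.94611022 122.09396647] [241.17264308 138.93581804]
```

View pics/f.png

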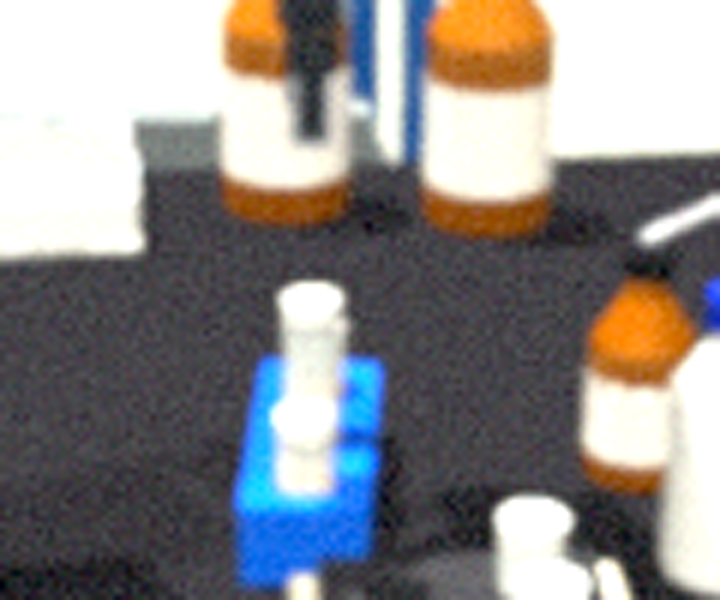

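The finger is at px (241.8,112) and the tube cap at (242,139), so they are lined up. Descend and grip.

Call:
{"fn": "apply_moves", "kwargs": {"targets": [{"delta_pos": [0, -0.0005, -0.04], "grip": 0.3, "rotation": [0, 0, 0]}, {"delta_pos": [0, 0, -0.03], "grip": 0.3, "rotation": [0, 0, 0]}, {"delta_pos": [0, 0, -0.0175], "grip": 0.3, "rotation": [0, 0, 0]}, {"delta_pos": [0, 0, 0], "grip": 0.3, "rotation": [0, 0, 0]}, {"delta_pos": [0, 0, 0], "grip": -1, "rotation": [0, 0, 0]}, {"delta_pos": [0, 0, 0], "grip": -1, "rotation": [0, 0, 0]}, {"delta_pos": [0, 0, 0], "grip": -1, "rotation": [0, 0, 0]}, {"delta_pos": [0, 0, 0], "grip": -1, "rotation": [0, 0, 0]}, {"delta_pos": [0, 0, 0], "grip": -1, "rotation": [0, 0, 0]}]}}

```text
clock: 21.78
tcp_pos: [546.4, 285.4, 106.6]
orientation: [0.027, 1.0, 0.0, 0.0]
force: [-0.9, 0.4, 0.3]
finger_gap: 0.2
```

Call:
{"fn": "apply_moves", "kwargs": {"targets": [{"delta_pos": [0, 0, 0.01], "grip": -1, "rotation": [0, 0, 0]}, {"delta_pos": [0, 0, 0.02], "grip": -1, "rotation": [0, 0, 0]}, {"delta_pos": [0, 0, 0.04], "grip": -1, "rotation": [0, 0, 0]}, {"delta_pos": [0, 0, 0.05], "grip": -1, "rotation": [0, 0, 0]}, {"delta_pos": [0, 0, 0.03], "grip": -1, "rotation": [0, 0, 0]}, {"delta_pos": [0, 0, 0], "grip": -1, "rotation": [0, 0, 0]}, {"delta_pos": [0, 0, 0], "grip": -1, "rotation": [0, 0, 0]}]}}

```text
clock: 22.65
tcp_pos: [546.0, 285.2, 256.1]
orientation: [0.027, 1.0, -0.0, -0.0]
force: [-0.6, 0.2, -0.0]
finger_gap: 0.0
```

The fingers closed on nothing, so I'm looking again.

```bash
python3 - <<'E'
from cell import arm
from h import *
st=arm.get_state(); tc=st["tcp_pos"]; print(tc)
c=arm.camera("side"); np.savez("side9.npz",**c); t=arm.camera("top"); np.savez("top9.npz",**t)
print(proj(c,tc),proj(c,tc-[0,0,17]),proj(t,tc),proj(t,tc-[0,0,17]))
f=lambda q,s:cv2.resize(np.clip(q.astype(int)*2,0,255).astype(np.uint8),s,interpolation=2)
i=c["pixels"][70:190,190:310,::-1]; j=t["pixels"][150:250,60:220,::-1]
cv2.imwrite("pics/g.png",np.hstack([f(i,(400,400)),np.pad(f(j,(400,250)),((0,150),(0,0),(0,0)))]))
E
```

```text
[545.98313156 285.24201731 256.0599054 ]
[240.40391907  97.81401627] [240.45138507 103.31595457] [120.72070522 195.33694681] [123.81787111 196.54201071]
```

View pics/g.png

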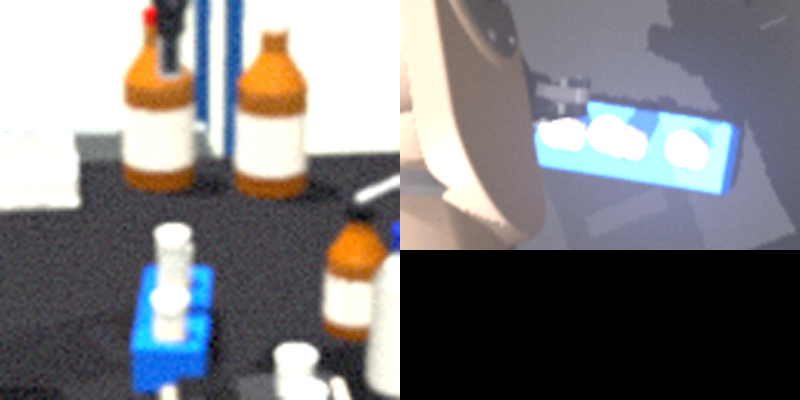

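The tube is still upright at px (242,139). The visible fingertip at px (240.4,93) sits about 10 px higher than the reported TCP predicts. The same showed on the rod, where the fingers held only its top. I'll measure the true tip height from depth.

```bash
python3 - <<'E'
from h import *
c=load("side9"); W=cloud(c); g=c["pixels"].mean(2)
for v in range(76,100,2): print(v,W[v,236:246].round(0)[::2].tolist())
t=load("top9"); W=cloud(t)
m=(abs(W[...,1]-285)<40)&(abs(W[...,0]-546)<40)&(W[...,2]>180)
print(m.sum(), [ (int(z),W[m&(abs(W[...,2]-z)<5)].mean(0).round(0).tolist(),int((m&(abs(W[...,2]-z)<5)).sum())) for z in range(190,360,10)])
c3=load("side3"); W=cloud(c3)
for v in range(212,232,2): print(v,W[v,217:230].round(0)[::3].tolist())
# tube cap now
m=load("top9")["pixels"].min(2)>190; m[:, :130]=0;m[:,162:]=0;m[:190]=0;m[215:]=0
n,l,s,ce=cv2.connectedComponentsWithStats(m.astype(np.uint8)); print(s.tolist(),ce)
E
```

```text
76 [[533.0, 280.0, 323.0], [536.0, 245.0, 331.0], [543.0, 260.0, 327.0], [548.0, 259.0, 328.0], [552.0, 242.0, 332.0]]
78 [[531.0, 258.0, 322.0], [537.0, 258.0, 322.0], [542.0, 256.0, 323.0], [548.0, 256.0, 323.0], [554.0, 254.0, 323.0]]
80 [[576.0, 742.0, 193.0], [537.0, 264.0, 315.0], [543.0, 262.0, 316.0], [549.0, 263.0, 315.0], [556.0, 274.0, 312.0]]
82 [[575.0, 738.0, 186.0], [538.0, 274.0, 307.0], [544.0, 272.0, 307.0], [550.0, 270.0, 307.0], [762.0, 2105.0, -173.0]]
84 [[576.0, 744.0, 176.0], [537.0, 267.0, 303.0], [544.0, 276.0, 300.0], [549.0, 270.0, 302.0], [763.0, 2112.0, -190.0]]
86 [[576.0, 744.0, 168.0], [538.0, 273.0, 295.0], [544.0, 277.0, 294.0], [550.0, 272.0, 295.0], [762.0, 2103.0, -202.0]]
88 [[575.0, 737.0, 161.0], [537.0, 269.0, 290.0], [544.0, 277.0, 288.0], [550.0, 272.0, 289.0], [610.0, 752.0, 156.0]]
90 [[574.0, 731.0, 155.0], [537.0, 270.0, 284.0], [544.0, 273.0, 283.0], [549.0, 269.0, 284.0], [608.0, 740.0, 151.0]]
92 [[573.0, 724.0, 148.0], [538.0, 280.0, 276.0], [544.0, 279.0, 276.0], [550.0, 274.0, 277.0], [608.0, 735.0, 144.0]]
94 [[573.0, 722.0, 141.
[... 1541 characters left out ...]
0, -298.0, 206.0], [483.0, 6.0, -1.0]]
224 [[450.0, 1.0, -1.0], [447.0, -289.0, 196.0], [452.0, -293.0, 199.0], [458.0, -291.0, 197.0], [482.0, -5.0, -0.0]]
226 [[450.0, -8.0, -2.0], [447.0, -286.0, 190.0], [452.0, -293.0, 195.0], [458.0, -292.0, 194.0], [482.0, -13.0, -1.0]]
228 [[449.0, -17.0, -2.0], [447.0, -287.0, 186.0], [452.0, -293.0, 190.0], [458.0, -293.0, 189.0], [481.0, -24.0, -0.0]]
230 [[449.0, -27.0, -2.0], [447.0, -287.0, 182.0], [452.0, -294.0, 186.0], [458.0, -292.0, 185.0], [480.0, -32.0, -1.0]]
[[0, 0, 512, 384, 196465], [136, 197, 13, 13, 143]] [[255.58256687 191.49158374]
 [142.06293706 203.06293706]]<stdin>:6: RuntimeWarning: Mean of empty slice.
  ret = um.true_divide(
```

Depth puts the closed fingertips at reported TCP z +18 mm, about 35 mm higher than the tool text implies, so the grip passed over the cap. The tube has not moved: its cap is still at (142.06,203.06). I'll retry 32 mm lower.

Call:
{"fn": "apply_moves", "kwargs": {"targets": [{"delta_pos": [0.0013, 0, 0], "grip": 0.3, "rotation": [0, 0, 0]}, {"delta_pos": [0, 0, 0], "grip": 0.3, "rotation": [0, 0, 0]}, {"delta_pos": [0, 0, -0.05], "grip": 0.3, "rotation": [0, 0, 0]}, {"delta_pos": [0, 0, -0.05], "grip": 0.3, "rotation": [0, 0, 0]}, {"delta_pos": [0, 0, -0.03], "grip": 0.3, "rotation": [0, 0, 0]}, {"delta_pos": [0, 0, 0], "grip": 0.3, "rotation": [0, 0, 0]}]}}

```text
clock: 23.5
tcp_pos: [546.8, 285.0, 124.4]
orientation: [0.027, 1.0, -0.001, -0.002]
force: [-0.5, 0.4, 1.2]
finger_gap: 55.5
```

Call:
{"fn": "apply_moves", "kwargs": {"targets": [{"delta_pos": [0, 0, -0.025], "grip": 0.3, "rotation": [0, 0, 0]}, {"delta_pos": [0, 0, -0.025], "grip": 0.3, "rotation": [0, 0, 0]}, {"delta_pos": [0, 0, 0], "grip": 0.3, "rotation": [0, 0, 0]}, {"delta_pos": [0, 0, 0], "grip": 0.0, "rotation": [0, 0, 0]}, {"delta_pos": [0, 0, 0], "grip": -1, "rotation": [0, 0, 0]}, {"delta_pos": [0, 0, 0], "grip": -1, "rotation": [0, 0, 0]}, {"delta_pos": [0, 0, 0], "grip": -1, "rotation": [0, 0, 0]}, {"delta_pos": [0, 0, 0], "grip": -1, "rotation": [0, 0, 0]}]}}

```text
clock: 24.5
tcp_pos: [548.5, 285.7, 78.3]
orientation: [0.027, 1.0, 0.001, 0.001]
force: [-0.8, 0.1, 6.4]
finger_gap: 27.2
```

Call:
{"fn": "apply_moves", "kwargs": {"targets": [{"delta_pos": [0, 0, 0.01], "grip": -1, "rotation": [0, 0, 0]}, {"delta_pos": [0, 0, 0.025], "grip": -1, "rotation": [0, 0, 0]}, {"delta_pos": [0, 0, 0.04], "grip": -1, "rotation": [0, 0, 0]}, {"delta_pos": [0, 0, 0.04], "grip": -1, "rotation": [0, 0, 0]}, {"delta_pos": [0, 0, 0.015], "grip": -1, "rotation": [0, 0, 0]}, {"delta_pos": [0, 0, 0], "grip": -1, "rotation": [0, 0, 0]}, {"delta_pos": [0, 0, 0], "grip": -1, "rotation": [0, 0, 0]}]}}

```text
clock: 25.38
tcp_pos: [547.1, 285.1, 205.0]
orientation: [0.027, 1.0, -0.0, -0.001]
force: [-0.0, 0.0, -0.9]
finger_gap: 27.0
```

```bash
python3 - <<'E'
from cell import arm
from h import *
st=arm.get_state(); tc=st["tcp_pos"]; print(tc,st["force"],st["finger_gap"],st["clock"],st["joints"].round(2))
c=arm.camera("side"); np.savez("side10.npz",**c)
print([proj(c,tc+[0,0,d]).round(1).tolist() for d in(45,0,-70)])
f=lambda q,s:cv2.resize(np.clip(q.astype(int)*2,0,255).astype(np.uint8),s,interpolation=2)
cv2.imwrite("pics/h.png",f(c["pixels"][70:190,190:310,::-1],(600,600)))
E
```

```text
[547.1247889  285.1212847  205.04230252] [-9.38269517e-03  7.56108901e-05 -9.39607115e-01] 27.026227344453908 25.375 [ 0.37  0.49  1.59  0.    1.07 -1.14]
[[240.8, 99.8], [240.9, 114.1], [241.1, 135.4]]
```

View pics/h.png

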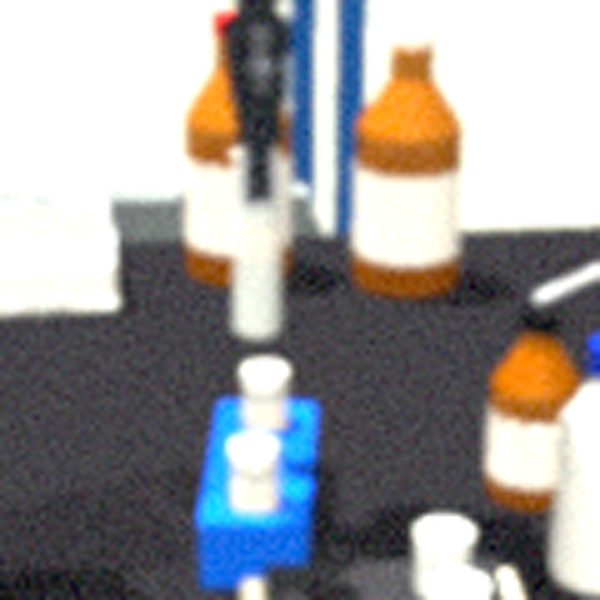

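The tube is held upright, foot at px (241.4,137), z≈135; both short tubes stayed put. Next is the right well (view count 11).

Call:
{"fn": "apply_moves", "kwargs": {"targets": [{"delta_pos": [0.0009, -0.052, 0], "grip": -1, "rotation": [0, 0, 0]}, {"delta_pos": [0.0009, -0.052, 0], "grip": -1, "rotation": [0, 0, 0]}, {"delta_pos": [0.0009, -0.052, 0], "grip": -1, "rotation": [0, 0, 0]}, {"delta_pos": [0.0009, -0.052, 0], "grip": -1, "rotation": [0, 0, 0]}, {"delta_pos": [0.0009, -0.052, 0], "grip": -1, "rotation": [0, 0, 0]}, {"delta_pos": [0.0009, -0.052, 0], "grip": -1, "rotation": [0, 0, 0]}, {"delta_pos": [0.0009, -0.052, 0], "grip": -1, "rotation": [0, 0, 0]}, {"delta_pos": [0, 0, -0.01], "grip": -1, "rotation": [0, 0, 0]}, {"delta_pos": [0, 0, -0.026], "grip": -1, "rotation": [0, 0, 0]}, {"delta_pos": [0, 0, 0], "grip": -1, "rotation": [0, 0, 0]}]}}

```text
clock: 26.68
tcp_pos: [552.8, -77.8, 168.2]
orientation: [0.027, 1.0, 0.001, -0.002]
force: [0.5, -0.5, -0.5]
finger_gap: 27.4
```

Call:
{"fn": "apply_moves", "kwargs": {"targets": [{"delta_pos": [0, 0, 0], "grip": -1, "rotation": [0, 0, 0]}, {"delta_pos": [0, 0, 0], "grip": -1, "rotation": [0, 0, 0]}]}}

```text
clock: 26.92
tcp_pos: [554.3, -78.3, 171.2]
orientation: [0.027, 1.0, -0.0, 0.0]
force: [0.0, 0.8, -0.4]
finger_gap: 27.2
```

```bash
python3 - <<'E'
from cell import arm
from rodx import *
st=arm.get_state(); tc=st["tcp_pos"]; print(tc,st["force"],st["torque"],st["finger_gap"],st["clock"],st["joints"].round(2))
c=arm.camera("side"); np.savez("side11.npz",**c)
a=[proj(c,tc+[0,0,d]).round(1).tolist() for d in(20,0,-69)]; print(a, proj(c,[553.2,-79.2,80]))
g=c["pixels"].mean(2)
for v in range(int(a[0][1])-2,int(a[2][1])+14,2): print(v,g[v,245:285].astype(int).tolist())
W=cloud(c)
for v in range(int(a[0][1])+4,int(a[2][1])+6,4):
    m=(abs(W[v,:,1]+92)<16)&(abs(W[v,:,0]-553)<25); print(v,W[v,m].mean(0).round(1) if m.any() else None, W[v,m][:,0].min().round(1) if m.any() else 0,W[v,m][:,0].max().round(1) if m.any() else 0, W[v,m][:,1].min().round(1) if m.any() else 0)
E
```

```text
[554.28823186 -78.26788038 171.15862063] [ 0.04895641  0.80748451 -0.43655752] [-0.00669888  0.00125835  0.04991676] 27.215391430333142 26.925 [-0.26  0.45  1.77  0.    0.92 -1.78]
[[260.8, 171.3], [260.6, 178.9], [260.2, 204.0]] [259.65017011 211.96584796]
169 [107, 101, 102, 106, 116, 116, 87, 65, 41, 52, 79, 95, 91, 82, 59, 41, 24, 19, 31, 40, 70, 85, 75, 50, 29, 33, 29, 32, 33, 35, 37, 35, 34, 42, 37, 30, 33, 30, 28, 38]
171 [95, 84, 81, 97, 109, 115, 94, 63, 43, 59, 84, 91, 93, 80, 60, 36, 28, 23, 31, 37, 60, 72, 65, 39, 35, 37, 35, 35, 38, 30, 36, 35, 36, 38, 33, 35, 35, 36, 37, 37]
173 [114, 108, 113, 116, 119, 116, 88, 54, 38, 56, 85, 97, 95, 82, 58, 34, 30, 23, 27, 41, 61, 70, 58, 41, 36, 31, 34, 37, 58, 93, 129, 150, 157, 160, 156, 150, 130, 100, 68, 45]
175 [90, 81, 86, 91, 89, 86, 62, 39, 37, 55, 86, 99, 102, 87, 70, 64, 61, 57, 60, 65, 77, 77, 63, 41, 36, 28, 43, 93, 161, 219, 241, 246, 245, 246, 245, 246, 242, 232, 199, 135]
177 [67, 60, 56, 62, 60, 51, 47, 34, 32, 60, 88, 107, 113, 113, 111, 111, 110, 114, 108, 105, 105, 88, 67, 46, 34, 33, 40, 83, 152, 207, 235, 240, 
[... 3303 characters left out ...]
 52, 30, 22, 26, 21, 26, 23, 16, 21, 22, 17, 23, 30, 24, 24, 22, 22, 27, 18, 25, 26, 21, 18, 24, 18, 23, 25, 27, 33, 28, 28, 28, 34, 33, 29, 40, 47, 55, 58]
217 [84, 60, 37, 19, 28, 23, 24, 20, 29, 18, 23, 18, 22, 20, 19, 22, 23, 26, 19, 20, 26, 15, 25, 23, 19, 33, 22, 25, 31, 28, 33, 29, 27, 30, 30, 27, 29, 31, 31, 32]
175 [549.6 -97.1 191.5] 538.7 563.3 -106.0
179 [551.1 -88.8 176.7] 538.4 565.9 -93.2
183 [551.3 -88.7 166.1] 538.2 566.3 -93.6
187 [551.2 -90.4 156.4] 540.4 563.4 -94.5
191 [550.4 -88.7 144.7] 539.0 563.9 -94.2
195 [550.5 -89.1 134.1] 538.9 564.3 -94.0
199 [550.9 -87.9 122.3] 538.9 565.0 -91.7
203 [551.  -88.5 111.6] 538.8 564.9 -93.3
207 [550.9 -89.8 101.1] 547.2 554.6 -90.4
```

```bash
python3 - <<'E'
from h import *
c=load("side0"); W=cloud(c)
m=((W[...,2]<74)&(abs(W[...,0]-555)<30)&(W[...,1]>-110)&(W[...,1]<75)).astype(np.uint8)
n,l,s,ce=cv2.connectedComponentsWithStats(m)
for i in range(1,n):
    if s[i,4]>15:
        x,y,w,h,_=s[i]; print(s[i].tolist(),ce[i].round(1),plane(c,x+w/2-.5,y+h/2-.5,80).round(1))
for p in([559.6,40.8,80],[556.5,-19,80],[553.3,-79,80]): print(proj(c,p))
g=c["pixels"].mean(2)
for v in range(205,220,2): print(v,g[v,246:276].astype(int).tolist())
E
python3 -c "
from cell import arm
print(arm.get_state()['tcp_pos'])"
```

```text
[250, 187, 12, 5, 40] [255.6 189.1] [558.9  35.1  80. ]
[252, 198, 12, 5, 46] [257.6 200.3] [556.  -22.4  80. ]
[254, 210, 12, 6, 53] [259.9 212.9] [552.5 -81.5  80. ]
[255.48035598 187.95346209]
[257.48755778 199.31257433]
[259.67856398 211.91916209]
205 [59, 53, 49, 56, 51, 51, 54, 51, 53, 51, 54, 49, 48, 53, 52, 53, 51, 50, 55, 57, 46, 48, 50, 52, 57, 52, 51, 52, 48, 57]
207 [63, 51, 51, 53, 47, 51, 50, 50, 50, 49, 56, 52, 50, 50, 50, 51, 53, 51, 50, 52, 53, 55, 55, 48, 51, 49, 54, 49, 54, 49]
209 [84, 52, 50, 55, 52, 49, 53, 54, 52, 51, 47, 41, 37, 42, 37, 39, 42, 45, 46, 51, 51, 51, 55, 55, 51, 52, 55, 51, 54, 56]
211 [96, 54, 48, 53, 52, 51, 51, 49, 35, 28, 28, 27, 22, 31, 28, 28, 23, 33, 34, 35, 39, 47, 54, 54, 50, 47, 52, 54, 54, 55]
213 [98, 55, 49, 49, 49, 55, 51, 50, 36, 21, 24, 24, 27, 28, 20, 29, 27, 27, 22, 30, 38, 48, 51, 57, 53, 51, 51, 52, 50, 56]
215 [107, 59, 50, 53, 50, 53, 54, 49, 45, 45, 39, 33, 31, 33, 29, 31, 30, 29, 34, 41, 49, 50, 51, 54, 55, 51, 53, 53, 48, 55]
217 [126, 69, 50, 52, 51, 51, 53, 51, 51, 51, 50, 54, 50, 49, 49, 43, 50, 49, 52, 51, 54, 51, 55, 52, 51, 50, 57, 53, 54, 54]
219 [157, 93, 54, 50, 54, 55, 49, 53, 53, 49, 57, 50, 50, 51, 48, 50, 51, 46, 47, 48, 50, 46, 49, 49, 45, 50, 45, 48, 48, 52]
[554.24129448 -78.37310694 171.14748277]
```

Call:
{"fn": "apply_moves", "kwargs": {"targets": [{"delta_pos": [0, 0, 0], "grip": -1, "rotation": [0, 0, 0]}, {"delta_pos": [0, 0, 0], "grip": -1, "rotation": [0, 0, 0]}]}}

```text
clock: 27.22
tcp_pos: [554.0, -78.6, 170.7]
orientation: [0.027, 1.0, 0.0, 0.0]
force: [0.0, -0.4, -0.0]
finger_gap: 26.8
```

Side-view well centre is u≈259.6. The tube projected down to the rim gives u≈259.5–259.7, so x is aligned within about 0.5 mm. Now lower gently.

Call:
{"fn": "apply_moves", "kwargs": {"targets": [{"delta_pos": [0, -0.0005, -0.006], "grip": -1, "rotation": [0, 0, 0]}, {"delta_pos": [0, 0, -0.006], "grip": -1, "rotation": [0, 0, 0]}, {"delta_pos": [0, 0, -0.003], "grip": -1, "rotation": [0, 0, 0]}, {"delta_pos": [0, 0, 0], "grip": -1, "rotation": [0, 0, 0]}, {"delta_pos": [0, 0, 0], "grip": -1, "rotation": [0, 0, 0]}]}}

```text
clock: 27.85
tcp_pos: [554.0, -79.1, 155.5]
orientation: [0.027, 1.0, 0.0, 0.0]
force: [0.8, -0.1, -0.3]
finger_gap: 27.5
```

Call:
{"fn": "apply_moves", "kwargs": {"targets": [{"delta_pos": [0, 0, -0.002], "grip": -1, "rotation": [0, 0, 0]}, {"delta_pos": [0, 0, -0.002], "grip": -1, "rotation": [0, 0, 0]}, {"delta_pos": [0, 0, 0], "grip": -1, "rotation": [0, 0, 0]}]}}

```text
clock: 28.22
tcp_pos: [553.9, -79.1, 151.3]
orientation: [0.027, 1.0, 0.0, -0.0]
force: [0.4, -0.5, -1.5]
finger_gap: 26.8
```

Call:
{"fn": "apply_moves", "kwargs": {"targets": [{"delta_pos": [0, 0, -0.0015], "grip": -1, "rotation": [0, 0, 0]}, {"delta_pos": [0, 0, -0.0015], "grip": -1, "rotation": [0, 0, 0]}, {"delta_pos": [0, 0, 0], "grip": -1, "rotation": [0, 0, 0]}]}}

```text
clock: 28.6
tcp_pos: [553.9, -79.1, 148.4]
orientation: [0.027, 1.0, 0.0, -0.0]
force: [-0.1, 0.2, -1.3]
finger_gap: 27.0
```

Call:
{"fn": "apply_moves", "kwargs": {"targets": [{"delta_pos": [0, 0, -0.0015], "grip": -1, "rotation": [0, 0, 0]}, {"delta_pos": [0, 0, -0.0015], "grip": -1, "rotation": [0, 0, 0]}, {"delta_pos": [0, 0, 0], "grip": -1, "rotation": [0, 0, 0]}]}}

```text
clock: 28.98
tcp_pos: [553.9, -79.1, 145.3]
orientation: [0.027, 1.0, 0.0, -0.0]
force: [-0.1, -0.3, -1.0]
finger_gap: 27.1
```

Call:
{"fn": "apply_moves", "kwargs": {"targets": [{"delta_pos": [0, 0, -0.0015], "grip": -1, "rotation": [0, 0, 0]}, {"delta_pos": [0, 0, -0.0015], "grip": -1, "rotation": [0, 0, 0]}, {"delta_pos": [0, 0, 0], "grip": -1, "rotation": [0, 0, 0]}]}}

```text
clock: 29.35
tcp_pos: [553.9, -79.1, 142.3]
orientation: [0.027, 1.0, 0.0, -0.0]
force: [-0.5, 0.3, -0.2]
finger_gap: 27.4
```

Call:
{"fn": "apply_moves", "kwargs": {"targets": [{"delta_pos": [0, 0, -0.0015], "grip": -1, "rotation": [0, 0, 0]}, {"delta_pos": [0, 0, -0.0015], "grip": -1, "rotation": [0, 0, 0]}, {"delta_pos": [0, 0, 0], "grip": -1, "rotation": [0, 0, 0]}]}}

```text
clock: 29.72
tcp_pos: [553.9, -79.1, 139.3]
orientation: [0.027, 1.0, 0.0, -0.0]
force: [1.0, -0.0, -0.5]
finger_gap: 27.3
```

Call:
{"fn": "apply_moves", "kwargs": {"targets": [{"delta_pos": [0, 0, -0.002], "grip": -1, "rotation": [0, 0, 0]}, {"delta_pos": [0, 0, -0.002], "grip": -1, "rotation": [0, 0, 0]}, {"delta_pos": [0, 0, 0], "grip": -1, "rotation": [0, 0, 0]}]}}

```text
clock: 30.1
tcp_pos: [553.9, -79.1, 135.3]
orientation: [0.027, 1.0, 0.0, -0.0]
force: [-0.0, 0.2, -0.7]
finger_gap: 27.0
```

Call:
{"fn": "apply_moves", "kwargs": {"targets": [{"delta_pos": [0, 0, -0.002], "grip": -1, "rotation": [0, 0, 0]}, {"delta_pos": [0, 0, -0.002], "grip": -1, "rotation": [0, 0, 0]}, {"delta_pos": [0, 0, 0], "grip": -1, "rotation": [0, 0, 0]}]}}

```text
clock: 30.48
tcp_pos: [553.9, -79.1, 131.3]
orientation: [0.027, 1.0, 0.0, -0.0]
force: [-0.7, 0.9, -0.1]
finger_gap: 27.4
```

Call:
{"fn": "apply_moves", "kwargs": {"targets": [{"delta_pos": [0, 0, -0.003], "grip": -1, "rotation": [0, 0, 0]}, {"delta_pos": [0, 0, -0.003], "grip": -1, "rotation": [0, 0, 0]}, {"delta_pos": [0, 0, -0.003], "grip": -1, "rotation": [0, 0, 0]}, {"delta_pos": [0, 0, -0.003], "grip": -1, "rotation": [0, 0, 0]}]}}

```text
clock: 30.98
tcp_pos: [553.9, -79.1, 119.2]
orientation: [0.027, 1.0, 0.0, -0.0]
force: [0.1, 0.3, -0.4]
finger_gap: 27.1
```

Call:
{"fn": "apply_moves", "kwargs": {"targets": [{"delta_pos": [0, 0, -0.003], "grip": -1, "rotation": [0, 0, 0]}, {"delta_pos": [0, 0, -0.003], "grip": -1, "rotation": [0, 0, 0]}, {"delta_pos": [0, 0, -0.003], "grip": -1, "rotation": [0, 0, 0]}, {"delta_pos": [0, 0, -0.003], "grip": -1, "rotation": [0, 0, 0]}]}}

```text
clock: 31.48
tcp_pos: [554.0, -79.1, 107.3]
orientation: [0.027, 1.0, 0.0, 0.0]
force: [-0.3, 0.1, 0.1]
finger_gap: 27.1
```

Call:
{"fn": "apply_moves", "kwargs": {"targets": [{"delta_pos": [0, 0, -0.002], "grip": -1, "rotation": [0, 0, 0]}, {"delta_pos": [0, 0, -0.002], "grip": -1, "rotation": [0, 0, 0]}, {"delta_pos": [0, 0, -0.002], "grip": -1, "rotation": [0, 0, 0]}, {"delta_pos": [0, 0, 0], "grip": -1, "rotation": [0, 0, 0]}]}}

```text
clock: 31.98
tcp_pos: [553.9, -79.1, 101.3]
orientation: [0.027, 1.0, 0.0, -0.0]
force: [-0.3, -0.4, -0.8]
finger_gap: 27.4
```

Call:
{"fn": "apply_moves", "kwargs": {"targets": [{"delta_pos": [0, 0, -0.001], "grip": -1, "rotation": [0, 0, 0]}, {"delta_pos": [0, 0, -0.001], "grip": -1, "rotation": [0, 0, 0]}, {"delta_pos": [0, 0, 0], "grip": -1, "rotation": [0, 0, 0]}]}}

```text
clock: 32.35
tcp_pos: [553.9, -79.1, 99.4]
orientation: [0.027, 1.0, 0.0, -0.0]
force: [-0.9, -0.4, -1.5]
finger_gap: 26.8
```

Expected floor is at TCP z≈92–96. Continue in 1 mm steps.

Call:
{"fn": "apply_moves", "kwargs": {"targets": [{"delta_pos": [0, 0, -0.001], "grip": -1, "rotation": [0, 0, 0]}, {"delta_pos": [0, 0, -0.001], "grip": -1, "rotation": [0, 0, 0]}, {"delta_pos": [0, 0, 0], "grip": -1, "rotation": [0, 0, 0]}]}}

```text
clock: 32.72
tcp_pos: [553.9, -79.1, 97.4]
orientation: [0.027, 1.0, 0.0, -0.0]
force: [0.6, -1.3, -0.5]
finger_gap: 27.1
```

Call:
{"fn": "apply_moves", "kwargs": {"targets": [{"delta_pos": [0, 0, -0.001], "grip": -1, "rotation": [0, 0, 0]}, {"delta_pos": [0, 0, 0], "grip": -1, "rotation": [0, 0, 0]}]}}

```text
clock: 32.98
tcp_pos: [553.9, -79.1, 96.4]
orientation: [0.027, 1.0, 0.0, -0.0]
force: [-0.6, 0.1, -0.4]
finger_gap: 27.2
```

Call:
{"fn": "apply_moves", "kwargs": {"targets": [{"delta_pos": [0, 0, -0.001], "grip": -1, "rotation": [0, 0, 0]}, {"delta_pos": [0, 0, 0], "grip": -1, "rotation": [0, 0, 0]}]}}

```text
clock: 33.22
tcp_pos: [554.0, -79.1, 95.4]
orientation: [0.027, 1.0, 0.0, -0.0]
force: [-1.5, -0.1, -0.7]
finger_gap: 27.0
```

Call:
{"fn": "apply_moves", "kwargs": {"targets": [{"delta_pos": [0, 0, -0.001], "grip": -1, "rotation": [0, 0, 0]}, {"delta_pos": [0, 0, 0], "grip": -1, "rotation": [0, 0, 0]}]}}

```text
clock: 33.48
tcp_pos: [554.4, -79.2, 95.3]
orientation: [0.027, 1.0, -0.0, 0.001]
force: [-1.3, 0.4, 8.2]
finger_gap: 27.1
```

Contact (8 N) came at TCP z=95.3, which puts the foot at z≈25.0, the floor. Release and lift off.

Call:
{"fn": "apply_moves", "kwargs": {"targets": [{"delta_pos": [0, 0, 0.0005], "grip": -1, "rotation": [0, 0, 0]}, {"delta_pos": [0, 0, 0], "grip": -0.1, "rotation": [0, 0, 0]}, {"delta_pos": [0, 0, 0], "grip": 0.2, "rotation": [0, 0, 0]}, {"delta_pos": [0, 0, 0], "grip": 0.3, "rotation": [0, 0, 0]}, {"delta_pos": [0, 0, 0], "grip": 0.3, "rotation": [0, 0, 0]}, {"delta_pos": [0, 0, 0.02], "grip": 0.3, "rotation": [0, 0, 0]}, {"delta_pos": [0, 0, 0.04], "grip": 0.3, "rotation": [0, 0, 0]}, {"delta_pos": [0, 0, 0.05], "grip": 0.3, "rotation": [0, 0, 0]}, {"delta_pos": [0, 0, 0.05], "grip": 0.3, "rotation": [0, 0, 0]}]}}

```text
clock: 34.6
tcp_pos: [553.7, -79.1, 256.5]
orientation: [0.027, 1.0, 0.0, -0.0]
force: [0.4, 0.1, 0.2]
finger_gap: 55.2
```

Call:
{"fn": "apply_moves", "kwargs": {"targets": [{"delta_pos": [-0.03, 0.05, 0.02], "grip": 0.3, "rotation": [0, 0, 0]}, {"delta_pos": [-0.02, 0.055, 0.02], "grip": 0.3, "rotation": [0, 0, 0]}, {"delta_pos": [-0.01, 0.055, 0.02], "grip": 0.3, "rotation": [0, 0, 0]}, {"delta_pos": [0, 0.055, 0.02], "grip": 0.3, "rotation": [0, 0, 0]}, {"delta_pos": [0, 0.055, 0], "grip": 0.3, "rotation": [0, 0, 0]}, {"delta_pos": [0, 0.055, 0], "grip": 0.3, "rotation": [0, 0, 0]}, {"delta_pos": [0, 0, 0], "grip": 0.3, "rotation": [0, 0, 0]}]}}

```text
clock: 35.48
tcp_pos: [493.4, 248.8, 334.6]
orientation: [0.025, 1.0, 0.0, -0.0]
force: [-0.1, -0.9, -0.7]
finger_gap: 55.5
```

```bash
python3 - <<'E'
from cell import arm
from rodx import *
st=arm.get_state(); print(st["clock"],st["tcp_pos"],st["force"],st["qd"].round(3))
c=arm.camera("side"); np.savez("side12.npz",**c); t=arm.camera("top"); np.savez("top12.npz",**t)
W=cloud(t); m=(abs(W[...,0]-553)<30)&(abs(W[...,1]+79)<30)&(W[...,2]>130)
print("tube top",m.sum(),np.nanmedian(W[m],0).round(1))
g=t["pixels"].min(2)
mm=(g>190).astype(np.uint8); n,l,s,ce=cv2.connectedComponentsWithStats(mm)
p=proj(t,[553.5,-79,140]); print(p,[(s[i].tolist(),ce[i].round(1),plane(t,*ce[i],140).round(1)) for i in range(1,n) if np.hypot(*(ce[i]-p))<8])
o=rodx(c,[453.5,-287.2,0],rows=(212,280)); print("rod",o[::6].round(1).tolist())
f=lambda q,s:cv2.resize(q,s,interpolation=2)
cv2.imwrite("pics/i.png",np.hstack([f(c["pixels"][100:340,170:350,::-1],(450,600)),np.pad(f(t["pixels"][140:280,220:440,::-1],(350,223)),((0,377),(0,0),(0,0)))]))
E
```

```text
35.475 [493.35610348 248.80156089 334.55532991] [-0.14960167 -0.91017043 -0.68296606] [-0.062 -0.018  0.029 -0.016 -0.001 -0.045]
tube top 152 [553.  -78.7 140.5]
[307.17574507 197.74282866] [([301, 192, 14, 14, 163], array([307.5, 198.4]), array([552.1, -79.6, 140. ]))]
rod [[217.0, 0.1, 31.7], [204.0, -0.3, 151.0], [190.0, -0.3, 112.7], [177.0, -0.0, 104.3], [163.0, -0.1, 105.2], [149.0, -0.3, 89.0], [135.0, -0.1, 64.0], [120.0, -0.1, 55.0], [106.0, -0.2, 59.2], [91.0, -0.0, 57.7], [75.0, 13.8, 38.8]]
```

View pics/i.png

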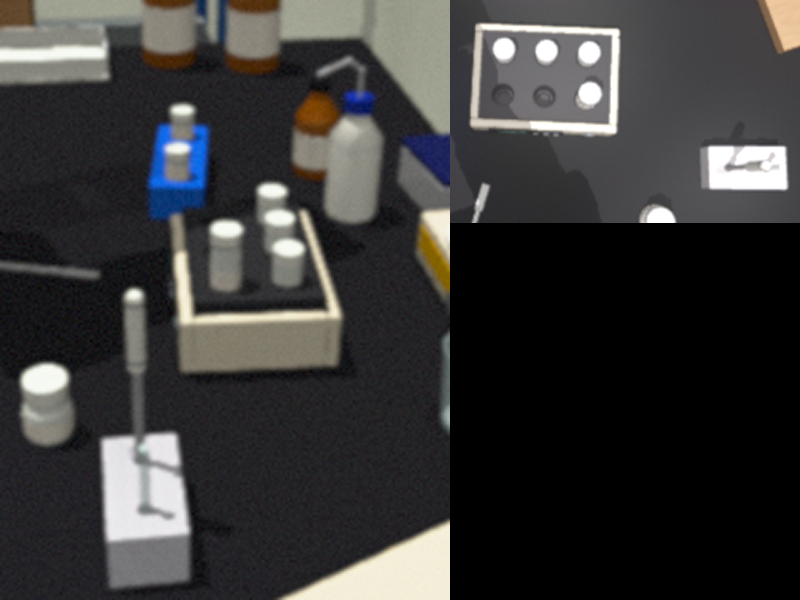

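The long tube stands upright in the right well: its cap is at top-view px (307.5,198.4), and its top is at 140.5 mm against 140 expected. The rod stands in its hole and everything else is in place. Handing in.

```bash
python3 -c "
from cell import arm
print(arm.finish_job())"
```

```text
the job is handed in; nothing more can be done
None
```

The long tube is seated in the right (-y) well and released, and the rod is back in its hole. I handed the job in at about 35.5 s; no verdict is reported.

- **Finding the clear well:** I felt only the right well, because the first depth picture showed rings in the other two. The rod, held at the -y wall, passed ring height freely and met the floor at tip z≈25 mm with about 4 N. That confirmed it is clear.
- **Seating the tube:** it went down in small steps and touched the floor at about 8 N, the highest force I saw on the block.
- **Last checks:**
  - Tube top is at 140.5 mm, against 140 mm expected when fully home.
  - Tube centre is within about 1.5 mm of the well's axis.
  - The rod is upright, with its top where it was at the start.
  - By eye, the other objects in the last picture have not moved.
- **What failed or disagreed:**
  - My first grip on the tube closed on nothing. By depth, the fingertips sit about 35 mm higher than the tool description implies. The tube had not moved, and the second grip, lower down, held.
  - The two felt wall contacts were about 26 mm apart instead of 24 mm, probably give in the grip, so I used their midpoint.
  - The camera's y for the well was about 0.5–1 mm off that midpoint.

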